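# Set out the shoe-rack top: insert pressed on the slate, shapers in their places

## Robot

A 7-joint arm with a two-finger parallel gripper is mounted at the origin on the work surface. World frame = base frame: x ahead of the robot, y to its left, z up, the work surface at z = 0. Lengths are in m, angles in rad, forces in N, time in s.
With the tool pointing down it reaches from about 0.425 to 0.875 m from the base axis. Payload 4.7 kg.
Tool frame: the origin (TCP) lies midway between the tips of the shut fingers; the grasp point (between the pads) lies 19 mm behind it; z points along the fingers, y is the line along which they close (so a half turn about z gives the same grasp; the last joint's range is limited). The gripper opens to 87 mm and grips with 3 to 60 N. Pads are 19 mm wide; open, the fingers measure 117 mm over their backs; the gripper's body (75 mm by 190 mm) begins 51 mm behind the grasp point.
Start: joints at [-1.179, 0.321, -0.07, 1.45, 0.023, 1.371, -0.057], TCP at [0.24, 0.604, 0.198] pointing down, gripper open.
Joint ranges: [-2.86, 2.86], [-0.3, 2.09], [-1.38, 1.24], [0.06, 2.45], [-1.56, 4.7], [0.09, 2.05], [-2.69, 2.69]. Speed limits (rad/s): [2.57, 2.57, 3.14, 3.14, 3.14, 3.14, 3.14].

## Interface

Orientations are given as a unit quaternion [w, x, y, z].
In Python, from workcell import r gives the robot as it stands.
- The arm moves only by the tool jog_arm, never from a script. Its argument "series" is a list of rows, each an object of numbers: "grip": the gripper's target within -1 to 1 (shut at 1, half-way at 0, fully open at -1); "x", "y", "z": the shift along the tool's x, y, z in m; "rx", "ry", "rz": the turn, a rotation vector about the tool's x, y, z in degrees. A call has 1 to 8 rows; each row shifts and turns the commanded pose from where the row before left it, along the tool's axes as they then stand; what a row does not reach is not made up. A row lasts 1/8 s, in which the tool goes at most 62.5 mm and 10.7 degrees, less where a joint would pass 70% of its speed; a pose out of reach is approached as far as the arm can. A call with a gripper value outside its range is refused whole. The fingers move at their own pace and stop on an object; "squeeze" is the grip in N (left out, the last holds). Time passes only in rows, so rows that do not move let the fingers close. It gives the time, the measured TCP pose, the force, the opening and the grip force at its end, in the units of the state.
- r.observe(): the state, without advancing time (a new reading comes with each control period).
- r.capture(name): name is "side" or "top" or "wrist"; returns (picture, depth): 384x512x3 uint8, red, green, blue; 384x512 float32, m along the optical axis (not along the pixel's ray), 0 where there is no reading.
- r.camera_params(name): a dict with "camera_matrix" (3x3 intrinsics, pixels), "pose" (4x4, takes a point from camera to world coordinates). Camera axes: x right, y down, z forward; pixel columns grow to the right and rows downward; lengths in m; the calibration is good to about 2 mm. The wrist camera is an equidistant fisheye: a pixel r from the principal point sees the ray r / f radians off the axis. A picture is of the moment at which its call begins: read the wrist's pose just before it. camera_params takes no time and is no camera call; for the wrist camera it gives the pose at the moment of the call.
- r.hand_in(): hands the job in; it is judged then, once.
Trained networks look in the newest picture that a camera, given by its name, has taken for a name from the list of things; names that differ only in an ending like _2 or _b are one class to them, and where a whole thing is asked for, a point or a joint stands for the part that bears it (a point fixed in the world has none). Each returns a list of dicts, best first, with "confidence" (0 to 1); they miss things now and then, are a little off and sometimes report something else, mostly with a low value. They report only what shows in the picture. A call takes as long as a camera call. They do not tell look-alikes from the thing itself.
- r.search_frame(camera, thing): "box" ([left, top, width, height] in pixels, round what is visible of it).
- r.trace(camera, thing): "region" (384x512 bool, what is visible of it) and "box" ([left, top, width, height] in pixels, round what is visible of it).
The state is a dict: "time": time; "qpos": joint angles; "joint_vel": joint speeds; "joint_efforts": joint torques, N m; "ee_pos": TCP position; "tcp_rot": TCP orientation; "contact_force": force on the tool from outside, world axes, zero at the start; "torque": the same for the moment, N m; "width": finger opening in m; "gripper_force": force on a finger pad.
Only numpy, scipy, OpenCV 4.12 (cv2) and the standard library are available. Lean on these libraries where they do the work, as an engineer would, in place of code of your own. Each camera call takes 0.05 s, during which the arm holds its last target. There are 200 camera calls.

## Task

Set out the top of the shoe rack: lay the clog insert flat on the middle of the slate slab, lengthwise along it, and stand the glass paperweight, dome up, on the middle of the insert to press it; lay the large boot shaper flat on the middle of the round cork mat, and lay the small shaper flat on the teak midway between the slab and the mat, its middle on the straight line from the slab's middle to the mat's. Leave the bottle opener, the polish tin, the shoe brush and the iron swing arm where they are.

Things in the scene. Friction and masses are not known exactly. Their poses are not given: they have to be found in the camera images.
- insert_mid (a point): Clog insert: flat white plastic sole shape, 150 mm long, 52 mm wide at the waist (parallel sides there), 62 at the rounded toe end, 16 thick, flat top, 70 g. Loose, lies flat. The point is its centre, half-way up; x runs along its length to the wide toe end, z up.
- weight_mid (a point): Frosted glass paperweight: round, 50 mm across with upright sides to 26 mm and a domed top, 42 mm high, flat underside, about 180 g. Loose, stands dome up. The point is its centre, 21 mm above its underside; z up.
- large_mid (a point): Large cedar boot shaper, lying flat: a pale wooden block 54 mm wide (parallel sides around the middle) and 36 mm thick with one rounded end, and at the other end a 26 mm neck with a ball knob; 160 mm long overall, 130 g. Loose. The point is the middle of the overall length, half-way up; x runs along its length to the rounded end, z up.
- small_mid (a point): Small cedar boot shaper, the same shape but smaller: 120 mm long overall, 42 mm wide, 30 mm thick, neck 20 mm, 60 g. Loose, lying flat. The point is the middle of the overall length, half-way up; x runs along its length to the rounded end, z up.
- slab_top (a point): Dark slate slab, fixed, 190 x 90 mm, 8 mm thick. The point is the middle of its top face; y runs along its 190 mm length, z up.
- mat_top (a point): Round cork mat, fixed, 140 mm across with a dark edge band, 6 mm thick. The point is the middle of its top face. Slab and mat lie side by side on the rack, 420 mm between their middles, along the slab's length; either may be the left one.
- opener_mid (a point): Bystander: chrome bottle opener lying flat, about 125 mm long, 46 wide, 8 thick. The point is near its middle; x runs along it to the ring end.
- tin_mid (a point): Bystander: round dark metal shoe-polish tin, 76 mm across, 26 high. The point is its centre, half-way up.
- brush_mid (a point): Bystander: wooden shoe brush, bristles down, 150 x 46 mm, 40 high. The point is its centre, half-way up; x runs along it.
- swing_tip (a point): Bystander: black iron swing arm bolted to the rack's left side, swung freely over the rack's far left corner 0.19 m above it. The point is the hooked tip, 245 mm from its upright pivot.
Not all that is in view belongs to the job. What is shaped like the part that bears large_mid but blue, purple or red is not meant.

How it is judged:
By the outcome, as a careful person would: the job done as asked, in the order asked, and still so for the second after the job is handed in, with the robot touching nothing.
It also fails if it takes over 115 s, if anything falls off the work surface, if the arm or the gripper's body presses on something with over 40 N, if the wrist force passes 120 N, or if a joint passes its speed limit or range.

## Working session

There is one attempt and no reset: what is moved stays moved. The work goes in short steps, Python scripts to look and compute and a tool call to move; the robot and the scene stay as the last step left them, time stands still between calls to the robot, and variables do not carry over. Pictures are saved under pics/ and viewed, at most 14 in all, crops included, and the job is handed in when it is done.

Besides the shell and the picture viewer there is one more tool, called after ">>>" as name(argument=value, ...) on one line, values as JSON. jog_arm: Moves the arm, as the interface text tells. Its arguments: {"type":"object","properties":{"series":{"type":"array"},"squeeze":{"type":"number"}},"required":["series"]}

```bash
ls; mkdir -p pics
cat > h.py <<'E'
import numpy as np, cv2
from workcell import r
def cap(n):
    p=r.camera_params(n); im,d=r.capture(n); return im,d,np.array(p['camera_matrix']),np.array(p['pose'])
def world(d,K,T):
    v,u=np.mgrid[:384,:512]
    P=np.stack([(u-K[0,2])/K[0,0]*d,(v-K[1,2])/K[1,1]*d,d,np.ones_like(d)],-1)
    return (P@T.T)[...,:3]
def save(n,im): cv2.imwrite(f'pics/{n}.png',im[...,::-1])
E
python3 - <<'E'
from h import *
ims=[]
for n in ['top','side']:
    im,d,K,T=cap(n); save(n,cv2.resize(im,(800,600))); np.savez(n,im=im,d=d,K=K,T=T)
    W=world(d,K,T)
    print(n,T.round(3).tolist())
    for t in ['insert_mid','weight_mid','large_mid','small_mid','slab_top','mat_top','opener_mid','tin_mid','brush_mid','swing_tip']:
        for o in r.trace(n,t)[:3]:
            m=o['region']&(d>0)
            if m.sum()<5: continue
            p=W[m]; c=np.median(p,0); (cx,cy),wh,a=cv2.minAreaRect((p[:,:2]*1000).astype(np.float32))
            print(t,round(o['confidence'],2),np.array(o['box']).round().tolist(),'med',c.round(3),'rect',round(cx),round(cy),np.round(wh),round(a),'zmax',np.percentile(p[:,2],95).round(3),im[m].mean(0).round())
s=r.observe();print(s)
E
```

```text
pics
top [[-0.048, -0.976, 0.213, 0.278], [-0.999, 0.047, -0.012, 0.055], [0.001, -0.213, -0.977, 1.403], [0.0, 0.0, 0.0, 1.0]]
insert_mid 0.84 [344.0, 208.0, 37.0, 24.0] med [ 0.438 -0.363  0.015] rect 438 -366 [149.  62.] 69 zmax 0.019 [184. 186. 183.]
insert_mid 0.6 [378.0, 184.0, 22.0, 20.0] med [ 0.542 -0.48   0.025] rect 543 -481 [72. 76.] 57 zmax 0.03 [79. 79. 76.]
weight_mid 0.49 [232.0, 221.0, 10.0, 9.0] med [0.436 0.124 0.036] rect 437 126 [47. 46.] 89 zmax 0.043 [169. 177. 172.]
large_mid 0.97 [153.0, 221.0, 41.0, 21.0] med [0.434 0.376 0.033] rect 439 376 [174.  64.] 82 zmax 0.039 [169. 138.  97.]
large_mid 0.79 [131.0, 258.0, 39.0, 18.0] med [0.299 0.474 0.035] rect 298 466 [154.  53.] 76 zmax 0.04 [ 89.  49. 107.]
large_mid 0.72 [190.0, 252.0, 46.0, 15.0] med [0.316 0.213 0.035] rect 317 225 [ 54. 156.] 2 zmax 0.039 [160.  46.  41.]
small_mid 0.72 [280.0, 219.0, 36.0, 11.0] med [ 0.437 -0.103  0.028] rect 437 -110 [118.  40.] 88 zmax 0.033 [170. 140.  99.]
slab_top 0.74 [188.0, 177.0, 50.0, 27.0] med [0.603 0.223 0.007] rect 605 224 [ 90. 190.] 4 zmax 0.012 [62. 63. 63.
[... 2434 characters left out ...]
1, 'qpos': array([-1.17890962,  0.32100664, -0.07008296,  1.45052066,  0.02259451,
        1.370827  , -0.0568894 ]), 'joint_vel': array([-0.00064566,  0.00058379,  0.00038768,  0.00121812, -0.00207667,
        0.00076329,  0.00079665]), 'joint_efforts': array([ 2.35250500e-04, -4.91109645e+01, -4.02766373e-01, -3.12765992e+01,
       -6.36737561e-02,  3.38044041e-02,  3.29362922e-05]), 'ee_pos': array([0.23979515, 0.60415162, 0.19767169]), 'tcp_rot': array([2.52426979e-05, 1.87765753e-01, 9.82213837e-01, 8.24608664e-06]), 'contact_force': array([-0.43042093,  0.07740384, -0.65920347]), 'torque': array([0.01931338, 0.03123628, 0.00356987]), 'gripper_force': 0.0, 'width': 0.08705490098282084}
```

View pictures.

View pics/top.png

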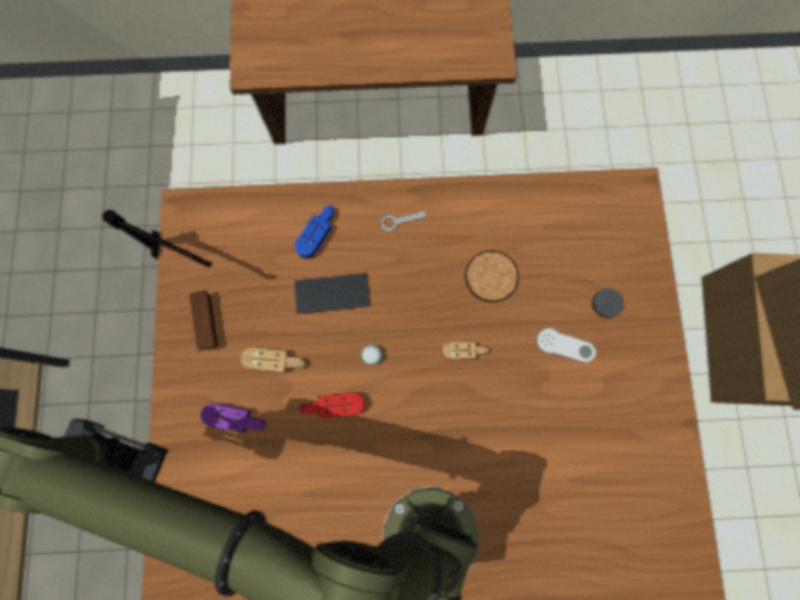

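Run:
```python
from h import *
z=np.load('top.npz');W=world(z['d'],z['K'],z['T'])
big=cv2.resize(z['im'][190:275,120:390],None,fx=2.9,fy=2.9,interpolation=cv2.INTER_CUBIC);save('crop1',big)
# side-based + top-based height segmentation
for n in ['top','side']:
    z=np.load(n+'.npz');W=world(z['d'],z['K'],z['T'])
    for nm,(x,y,R,h) in dict(insert=(.438,-.366,.1,.011),weight=(.437,.124,.05,.012),large=(.436,.376,.11,.02),small=(.437,-.11,.085,.018),slab=(.605,.222,.13,.005)).items():
        m=(np.hypot(W[...,0]-x,W[...,1]-y)<R)&(W[...,2]>h)&(z['d']>0)
        p=W[m];c,wh,a=cv2.minAreaRect((p[:,:2]*1000).astype(np.float32))
        q=p[:,:2]-p[:,:2].mean(0);w,v=np.linalg.eigh(q.T@q);ax=v[:,1]*np.sign(v[1,1])
        t=q@ax
        # width profile
        s=q@v[:,0]
        prof=[int(1000*np.ptp(s[(t>=l)&(t<l+.02)])) if ((t>=l)&(t<l+.02)).sum()>2 else 0 for l in np.arange(-.1,.1,.02)]
        print(n,nm,np.round(c),np.round(wh),'ang',np.degrees(np.arctan2(ax[1],ax[0])).round(1),'z',np.percentile(p[:,2],[50,98]).round(3),prof)
```

```text
top insert [ 435. -365.] [149.  61.] ang 69.2 z [0.015 0.021] [0, 46, 51, 50, 52, 50, 58, 61, 40, 0]
top weight [437. 126.] [47. 46.] ang 49.5 z [0.036 0.045] [0, 0, 0, 19, 46, 47, 24, 0, 0, 0]
top large [436. 369.] [159.  54.] ang 82.0 z [0.034 0.04 ] [14, 24, 24, 51, 53, 53, 52, 52, 34, 0]
top small [ 437. -109.] [111.  40.] ang 89.2 z [0.028 0.034] [0, 0, 20, 38, 39, 39, 40, 31, 0, 0]
top slab [612. 229.] [240. 229.] ang 78.1 z [0.008 0.036] [86, 201, 193, 193, 214, 198, 216, 221, 185, 168]
side insert [ 440. -372.] [151.  61.] ang 69.5 z [0.016 0.019] [0, 39, 50, 50, 51, 51, 57, 60, 50, 0]
side weight [435. 112.] [42. 46.] ang 169.9 z [0.032 0.043] [0, 0, 0, 11, 40, 40, 11, 0, 0, 0]
side large [432. 362.] [163.  52.] ang 81.8 z [0.034 0.039] [0, 24, 24, 50, 50, 50, 51, 51, 44, 11]
side small [ 437. -113.] [122.  42.] ang 89.4 z [0.029 0.033] [0, 0, 18, 39, 42, 41, 40, 34, 0, 0]
side slab [605. 232.] [228. 198.] ang 63.0 z [0.008 0.036] [130, 101, 110, 106, 133, 109, 105, 115, 188, 124]
```

The top picture shows four shapers of the large shape: natural wood at (272,359), blue at (315,232), purple at (232,417) and red at (335,405). The wooden one is meant, because the coloured ones are excluded. The insert is at (566,345) with its toe to the left, the weight at (372,355), the slab at (332,293) and the mat at (491,276). I'll confirm with one crop.

View pics/crop1.png

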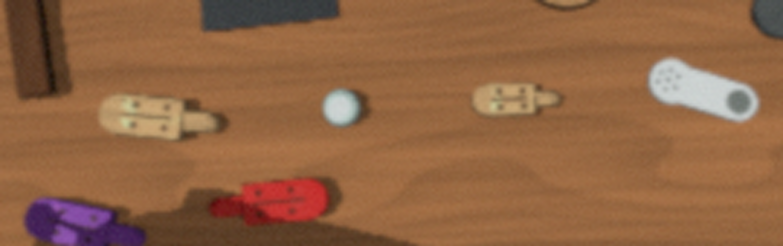

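```bash
cat >> h.py <<'E'
def go(x,y,z,ya=None):
    """tool-frame shift & rz to bring the TCP to x,y,z with closing line at angle ya (deg)"""
    from scipy.spatial.transform import Rotation as Ro
    s=r.observe(); R=Ro.from_quat(np.roll(s['tcp_rot'],-1)).as_matrix()
    t=R.T@(np.array([x,y,z])-s['ee_pos']); cur=np.degrees(np.arctan2(R[1,1],R[0,1]))
    e=0
    if ya is not None: e=-((ya-cur+90)%180-90)
    print('at',s['ee_pos'].round(4),'ya',round(cur,2),'tilt',R[:2,2].round(4),'F',s['contact_force'].round(1),'w',round(s['width'],4),'t',round(s['time'],1))
    print('shift(mm)',(t*1000).round(1),'rz',round(e,2))
E
python3 - <<'E'
from h import *
go(.55,0,.2); go(.44,-.368,.2,-20.7)
print(r.camera_params('wrist'))
E
```

```text
at [0.2398 0.6042 0.1977] ya 68.36 tilt [0.0001 0.    ] F [-0.4  0.1 -0.7] w 0.0871 t 1.1
shift(mm) [-511.2 -447.1   -2.3] rz 0
at [0.2398 0.6042 0.1977] ya 68.36 tilt [0.0001 0.    ] F [-0.4  0.1 -0.7] w 0.0871 t 1.1
shift(mm) [-544.7 -829.8   -2.3] rz 89.06
{'camera_matrix': array([[297.31863964,   0.        , 257.49438899],
       [  0.        , 297.31863964, 193.42180128],
       [  0.        ,   0.        ,   1.        ]]), 'pose': array([[ 3.67894906e-01,  9.01034730e-01,  2.29760210e-01,
         1.77284410e-01],
       [ 9.29867256e-01, -3.56361309e-01, -9.13975084e-02,
         6.28889139e-01],
       [-4.74680214e-04,  2.47271173e-01, -9.68946202e-01,
         3.84562735e-01],
       [ 0.00000000e+00,  0.00000000e+00,  0.00000000e+00,
         1.00000000e+00]])}
```

The crop confirms it: the pale cedar large shaper is at crop (155,117) with its knob to the right, and the red and purple ones are look-alikes. I'm moving to the insert, passing in front of the base.

```bash
cat >> h.py <<'E'
def plan(x,y,z,ya,n,via=None):
    """rows (tool axes) spread over n rows, z/rz combined; optional via point at mid"""
    from scipy.spatial.transform import Rotation as Ro
    s=r.observe(); R=Ro.from_quat(np.roll(s['tcp_rot'],-1)).as_matrix(); p=s['ee_pos']
    cur=np.degrees(np.arctan2(R[1,1],R[0,1])); e=-((ya-cur+90)%180-90)
    print('at',p.round(4),'ya',round(cur,2),'F',s['contact_force'].round(1),'w',round(s['width'],4),'t',round(s['time'],1))
    pts=np.array([p]+([via] if via is not None else [])+[[x,y,z]])
    L=np.r_[0,np.cumsum(np.linalg.norm(np.diff(pts,axis=0),axis=1))]
    u=np.linspace(0,L[-1],n+1); Q=np.stack([np.interp(u,L,pts[:,i]) for i in range(3)],1)
    for k in range(n):
        d=R.T@(Q[k+1]-Q[k]); print('{"x":%.3f,"y":%.3f,"z":%.3f,"rz":%.1f}'%(*d,e/n)+('' if k%8==7 else ','))
        R=R@Ro.from_euler('z',e/n,degrees=True).as_matrix()
E
python3 -c "
from h import *
plan(.44,-.368,.16,-20.7,24,via=(.58,.05,.2))"
```

```text
at [0.2398 0.6042 0.1977] ya 68.36 F [-0.4  0.1 -0.7] w 0.0871 t 1.1
{"x":-0.036,"y":-0.027,"z":-0.000,"rz":3.7},
{"x":-0.038,"y":-0.025,"z":-0.000,"rz":3.7},
{"x":-0.040,"y":-0.022,"z":-0.000,"rz":3.7},
{"x":-0.041,"y":-0.020,"z":-0.000,"rz":3.7},
{"x":-0.042,"y":-0.017,"z":-0.000,"rz":3.7},
{"x":-0.043,"y":-0.014,"z":-0.000,"rz":3.7},
{"x":-0.044,"y":-0.011,"z":-0.000,"rz":3.7},
{"x":-0.045,"y":-0.009,"z":-0.000,"rz":3.7}
{"x":-0.045,"y":-0.006,"z":-0.000,"rz":3.7},
{"x":-0.045,"y":-0.003,"z":-0.000,"rz":3.7},
{"x":-0.046,"y":0.000,"z":-0.000,"rz":3.7},
{"x":-0.045,"y":0.003,"z":-0.000,"rz":3.7},
{"x":-0.045,"y":0.006,"z":-0.000,"rz":3.7},
{"x":-0.045,"y":0.009,"z":-0.000,"rz":3.7},
{"x":-0.039,"y":-0.015,"z":0.003,"rz":3.7},
{"x":-0.039,"y":-0.024,"z":0.004,"rz":3.7}
{"x":-0.040,"y":-0.021,"z":0.004,"rz":3.7},
{"x":-0.041,"y":-0.018,"z":0.004,"rz":3.7},
{"x":-0.043,"y":-0.016,"z":0.004,"rz":3.7},
{"x":-0.044,"y":-0.013,"z":0.004,"rz":3.7},
{"x":-0.044,"y":-0.010,"z":0.004,"rz":3.7},
{"x":-0.045,"y":-0.007,"z":0.004,"rz":3.7},
{"x":-0.045,"y":-0.004,"z":0.004,"rz":3.7},
{"x":-0.045,"y":-0.001,"z":0.004,"rz":3.7}
```

>>> jog_arm(series=[{"x": -0.036,"y": -0.027,"rz": 3.7,"grip": -1},{"x": -0.038,"y": -0.025,"rz": 3.7},{"x": -0.04,"y": -0.022,"rz": 3.7},{"x": -0.041,"y": -0.02,"rz": 3.7},{"x": -0.042,"y": -0.017,"rz": 3.7},{"x": -0.043,"y": -0.014,"rz": 3.7},{"x": -0.044,"y": -0.011,"rz": 3.7},{"x": -0.045,"y": -0.009,"rz": 3.7}])

```text
invalid input
```

>>> jog_arm(series=[{"x": -0.045,"y": -0.006,"rz": 3.7},{"x": -0.045,"y": -0.003,"rz": 3.7},{"x": -0.046,"rz": 3.7},{"x": -0.045,"y": 0.003,"rz": 3.7},{"x": -0.045,"y": 0.006,"rz": 3.7},{"x": -0.045,"y": 0.009,"rz": 3.7},{"x": -0.039,"y": -0.015,"z": 0.003,"rz": 3.7},{"x": -0.039,"y": -0.024,"z": 0.004,"rz": 3.7}])

```text
invalid input
```

>>> jog_arm(series=[{"x": -0.04,"y": -0.021,"z": 0.004,"rz": 3.7},{"x": -0.041,"y": -0.018,"z": 0.004,"rz": 3.7},{"x": -0.043,"y": -0.016,"z": 0.004,"rz": 3.7},{"x": -0.044,"y": -0.013,"z": 0.004,"rz": 3.7},{"x": -0.044,"y": -0.01,"z": 0.004,"rz": 3.7},{"x": -0.045,"y": -0.007,"z": 0.004,"rz": 3.7},{"x": -0.045,"y": -0.004,"z": 0.004,"rz": 3.7},{"x": -0.045,"y": -0.001,"z": 0.004,"rz": 3.7}])

```text
invalid input
```

>>> jog_arm(series=[{"grip": -1,"x": -0.036,"y": -0.027,"z": 0,"rx": 0,"ry": 0,"rz": 3.7},{"grip": -1,"x": -0.038,"y": -0.025,"z": 0,"rx": 0,"ry": 0,"rz": 3.7},{"grip": -1,"x": -0.04,"y": -0.022,"z": 0,"rx": 0,"ry": 0,"rz": 3.7},{"grip": -1,"x": -0.041,"y": -0.02,"z": 0,"rx": 0,"ry": 0,"rz": 3.7},{"grip": -1,"x": -0.042,"y": -0.017,"z": 0,"rx": 0,"ry": 0,"rz": 3.7},{"grip": -1,"x": -0.043,"y": -0.014,"z": 0,"rx": 0,"ry": 0,"rz": 3.7},{"grip": -1,"x": -0.044,"y": -0.011,"z": 0,"rx": 0,"ry": 0,"rz": 3.7},{"grip": -1,"x": -0.045,"y": -0.009,"z": 0,"rx": 0,"ry": 0,"rz": 3.7}])

```text
time: 2.1
ee_pos: [0.431, 0.2933, 0.198]
tcp_rot: [0.0, 0.433, 0.901, 0.0]
contact_force: [0.4, 0.7, -0.5]
width: 0.087
gripper_force: 0.0
```

>>> jog_arm(series=[{"grip": -1,"x": -0.045,"y": -0.006,"z": 0,"rx": 0,"ry": 0,"rz": 3.7},{"grip": -1,"x": -0.045,"y": -0.003,"z": 0,"rx": 0,"ry": 0,"rz": 3.7},{"grip": -1,"x": -0.046,"y": 0,"z": 0,"rx": 0,"ry": 0,"rz": 3.7},{"grip": -1,"x": -0.045,"y": 0.003,"z": 0,"rx": 0,"ry": 0,"rz": 3.7},{"grip": -1,"x": -0.045,"y": 0.006,"z": 0,"rx": 0,"ry": 0,"rz": 3.7},{"grip": -1,"x": -0.045,"y": 0.009,"z": 0,"rx": 0,"ry": 0,"rz": 3.7},{"grip": -1,"x": -0.039,"y": -0.015,"z": 0.003,"rx": 0,"ry": 0,"rz": 3.7},{"grip": -1,"x": -0.039,"y": -0.024,"z": 0.004,"rx": 0,"ry": 0,"rz": 3.7}])

```text
time: 3.1
ee_pos: [0.5548, -0.0249, 0.1905]
tcp_rot: [0.0, 0.649, 0.761, -0.0]
contact_force: [-0.2, 0.1, -0.4]
width: 0.0867
gripper_force: 0.0
```

>>> jog_arm(series=[{"grip": -1,"x": -0.04,"y": -0.021,"z": 0.004,"rx": 0,"ry": 0,"rz": 3.7},{"grip": -1,"x": -0.041,"y": -0.018,"z": 0.004,"rx": 0,"ry": 0,"rz": 3.7},{"grip": -1,"x": -0.043,"y": -0.016,"z": 0.004,"rx": 0,"ry": 0,"rz": 3.7},{"grip": -1,"x": -0.044,"y": -0.013,"z": 0.004,"rx": 0,"ry": 0,"rz": 3.7},{"grip": -1,"x": -0.044,"y": -0.01,"z": 0.004,"rx": 0,"ry": 0,"rz": 3.7},{"grip": -1,"x": -0.045,"y": -0.007,"z": 0.004,"rx": 0,"ry": 0,"rz": 3.7},{"grip": -1,"x": -0.045,"y": -0.004,"z": 0.004,"rx": 0,"ry": 0,"rz": 3.7},{"grip": -1,"x": -0.045,"y": -0.001,"z": 0.004,"rx": 0,"ry": 0,"rz": 3.7}])

```text
time: 4.1
ee_pos: [0.4401, -0.3688, 0.1588]
tcp_rot: [0.0, 0.822, 0.57, 0.0]
contact_force: [0.4, 0.6, 0.7]
width: 0.0871
gripper_force: 0.0
```

>>> jog_arm(series=[{"grip": -1,"x": 0,"y": 0,"z": 0,"rx": 0,"ry": 0,"rz": 0},{"grip": -1,"x": 0,"y": 0,"z": 0,"rx": 0,"ry": 0,"rz": 0}])

```text
time: 4.35
ee_pos: [0.4407, -0.367, 0.1586]
tcp_rot: [-0.0, 0.821, 0.571, 0.0]
contact_force: [0.2, -0.0, -0.1]
width: 0.0869
gripper_force: 0.0
```

```bash
cat >> h.py <<'E'
def fworld(d,K,T):
    v,u=np.mgrid[:384,:512]; a=(u-K[0,2])/K[0,0]; b=(v-K[1,2])/K[0,0]; th=np.hypot(a,b)+1e-9
    t=np.tan(np.minimum(th,1.5))/th
    P=np.stack([a*t*d,b*t*d,d,np.ones_like(d)],-1); return (P@T.T)[...,:3]
def wrist(things,name=None):
    """segment things near (x,y) above h in the wrist view; things: {name:(x,y,R,zlo,zhi)}"""
    im,d,K,T=cap('wrist'); W=fworld(d,K,T); np.savez('wrist',im=im,d=d,K=K,T=T)
    if name: save(name,im)
    for nm,(x,y,Rr,h,hz) in things.items():
        m=(np.hypot(W[...,0]-x,W[...,1]-y)<Rr)&(W[...,2]>h)&(W[...,2]<hz)&(d>0)
        m=cv2.morphologyEx(m.astype(np.uint8),cv2.MORPH_OPEN,np.ones((3,3)))
        n,l,st,_=cv2.connectedComponentsWithStats(m)
        if n<2: print(nm,'none');continue
        k=1+st[1:,4].argmax(); p=W[l==k]
        c,wh,_=cv2.minAreaRect((p[:,:2]*1000).astype(np.float32))
        q=p[:,:2]-p[:,:2].mean(0);w,v=np.linalg.eigh(q.T@q);ax=v[:,1]*np.sign(v[1,1]);t=q@ax;s=q@v[:,0]
        mid=p[:,:2].mean(0)+ax*(t.max()+t.min())/2+v[:,0]*(s.max()+s.min())/2
        core=abs(t-(t.max()+t.min())/2)<.03; sl=np.polyfit
        print(nm,st[k,:4],len(p),'rect',np.round(c,1),np.round(wh,1),'pca mid',(mid*1000).round(1),'L,W',(1000*np.ptp(t)).round(),(1000*np.ptp(s)).round(),'ang',np.degrees(np.arctan2(ax[1],ax[0])).round(1),'zmed',np.median(p[:,2]).round(4))
E
python3 -c "
from h import *
wrist({'insert':(.44,-.368,.1,.010,.03)},'w1')
go(.44,-.368,.16,-20.7)
d=np.load('wrist.npz')['d'];print(np.percentile(d[d>0],[1,50,99]),(d>0).mean())
for o in r.trace('wrist','insert_mid'): print(o['box'],o['confidence'])"
```

```text
insert [229 115  56 126] 5558 rect [ 439.5 -368.5] [147.   61.5] pca mid [ 439.  -368.4] L,W 147.0 62.0 ang 69.6 zmed 0.0159
at [ 0.4412 -0.3663  0.1586] ya -20.33 tilt [0.0004 0.0009] F [ 0.1 -0.5  0.7] w 0.0871 t 4.4
shift(mm) [-2.  -0.6 -1.4] rz 0.37
[0.05109246 0.31249532 0.38936924] 0.9422963460286459
[229.0, 114.9, 56.9, 127.5] 0.81
```

View pics/w1.png

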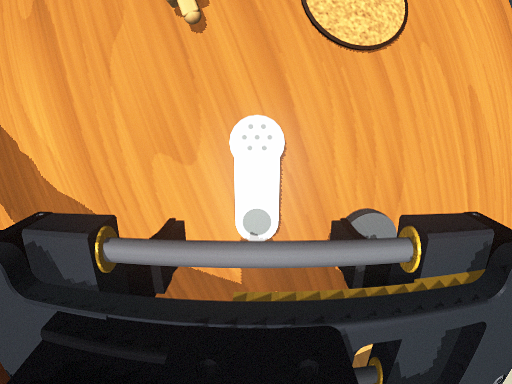

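The wrist view shows the insert at (257,178), toe up, with the tin at (370,225) clear of the fingers. Descending to grasp it.

>>> jog_arm(series=[{"grip": -1,"x": -0.003,"y": -0.001,"z": 0.04,"rx": 0,"ry": 0,"rz": 0.2},{"grip": -1,"x": 0,"y": 0,"z": 0.04,"rx": 0,"ry": 0,"rz": 0},{"grip": -1,"x": 0,"y": 0,"z": 0.04,"rx": 0,"ry": 0,"rz": 0},{"grip": -1,"x": 0,"y": 0,"z": 0.025,"rx": 0,"ry": 0,"rz": 0},{"grip": -1,"x": 0,"y": 0,"z": 0.011,"rx": 0,"ry": 0,"rz": 0},{"grip": -1,"x": 0,"y": 0,"z": 0,"rx": 0,"ry": 0,"rz": 0}])

```text
time: 5.2
ee_pos: [0.4388, -0.3692, 0.0025]
tcp_rot: [-0.0, 0.822, 0.57, 0.0]
contact_force: [-0.2, 0.7, 1.0]
width: 0.0873
gripper_force: 0.0
```

>>> jog_arm(series=[{"grip": 1,"x": 0,"y": 0,"z": 0,"rx": 0,"ry": 0,"rz": 0},{"grip": 1,"x": 0,"y": 0,"z": 0,"rx": 0,"ry": 0,"rz": 0},{"grip": 1,"x": 0,"y": 0,"z": 0,"rx": 0,"ry": 0,"rz": 0},{"grip": 1,"x": 0,"y": 0,"z": 0,"rx": 0,"ry": 0,"rz": 0},{"grip": 1,"x": 0,"y": 0,"z": 0,"rx": 0,"ry": 0,"rz": 0},{"grip": 1,"x": 0,"y": 0,"z": 0,"rx": 0,"ry": 0,"rz": 0}], squeeze=15)

```text
time: 5.95
ee_pos: [0.4384, -0.37, 0.0026]
tcp_rot: [-0.0, 0.822, 0.569, 0.0]
contact_force: [-0.1, 0.7, 0.2]
width: 0.0353
gripper_force: 0.0
```

>>> jog_arm(series=[{"grip": 1,"x": 0,"y": 0,"z": -0.02,"rx": 0,"ry": 0,"rz": 0},{"grip": 1,"x": 0,"y": 0,"z": -0.035,"rx": 0,"ry": 0,"rz": 0},{"grip": 1,"x": 0,"y": 0,"z": -0.035,"rx": 0,"ry": 0,"rz": 0},{"grip": 1,"x": 0,"y": 0,"z": -0.025,"rx": 0,"ry": 0,"rz": 0},{"grip": 1,"x": 0,"y": 0,"z": 0,"rx": 0,"ry": 0,"rz": 0}])

```text
time: 6.58
ee_pos: [0.4399, -0.3715, 0.1209]
tcp_rot: [0.002, 0.822, 0.569, 0.001]
contact_force: [0.1, 0.1, -0.3]
width: 0.0006
gripper_force: 0.0
```

```bash
python3 -c "
from h import *
wrist({'insert':(.44,-.368,.1,.07,.16)},'w2')
plan(.605,.222,.11,3.7,14)"
```

```text
insert [242 219  32  12] 288 rect [ 443.4 -362.1] [ 2.7 17.8] pca mid [ 443.4 -362.1] L,W 18.0 3.0 ang 159.3 zmed 0.1526
at [ 0.4391 -0.3706  0.1192] ya -20.65 F [ 0.3  0.  -0.7] w 0.0006 t 6.6
{"x":0.044,"y":-0.004,"z":0.001,"rz":-1.7},
{"x":0.044,"y":-0.003,"z":0.001,"rz":-1.7},
{"x":0.044,"y":-0.001,"z":0.001,"rz":-1.7},
{"x":0.044,"y":0.000,"z":0.001,"rz":-1.7},
{"x":0.044,"y":0.001,"z":0.001,"rz":-1.7},
{"x":0.044,"y":0.003,"z":0.001,"rz":-1.7},
{"x":0.044,"y":0.004,"z":0.001,"rz":-1.7},
{"x":0.044,"y":0.005,"z":0.001,"rz":-1.7}
{"x":0.043,"y":0.007,"z":0.001,"rz":-1.7},
{"x":0.043,"y":0.008,"z":0.001,"rz":-1.7},
{"x":0.043,"y":0.009,"z":0.001,"rz":-1.7},
{"x":0.043,"y":0.011,"z":0.001,"rz":-1.7},
{"x":0.042,"y":0.012,"z":0.001,"rz":-1.7},
{"x":0.042,"y":0.013,"z":0.001,"rz":-1.7},
```

View pics/w2.png

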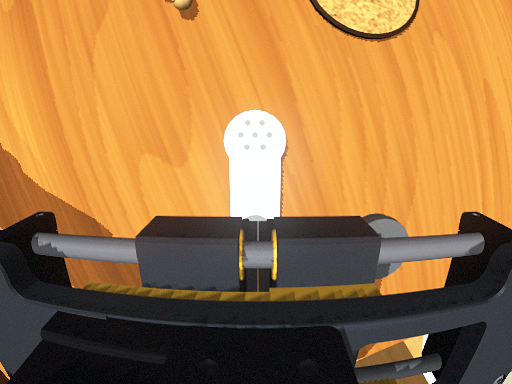

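```bash
python3 -c "
from h import *
wrist({'insert':(.44,-.368,.13,.010,.03)})
go(.439,-.369,.12,-20.4)"
```

```text
insert [225 110  63 111] 5617 rect [ 445.7 -351.6] [112.  61.] pca mid [ 445.2 -351.4] L,W 112.0 61.0 ang 69.5 zmed 0.0158
at [ 0.4384 -0.3699  0.1179] ya -20.65 tilt [0.0007 0.0002] F [ 0.4 -0.  -0.8] w 0.0004 t 6.7
shift(mm) [ 1.1  0.2 -2.1] rz -0.25
```

The insert at (255,160) hasn't moved: the fingers shut above it without touching. I'll open the gripper and find where the tips really are.

>>> jog_arm(series=[{"grip": -1,"x": 0,"y": 0,"z": 0,"rx": 0,"ry": 0,"rz": 0},{"grip": -1,"x": 0,"y": 0,"z": 0,"rx": 0,"ry": 0,"rz": 0},{"grip": -1,"x": 0,"y": 0,"z": 0,"rx": 0,"ry": 0,"rz": 0},{"grip": -1,"x": 0,"y": 0,"z": 0,"rx": 0,"ry": 0,"rz": 0}])

```text
time: 7.18
ee_pos: [0.4383, -0.37, 0.1174]
tcp_rot: [-0.0, 0.822, 0.569, -0.0]
contact_force: [-0.5, 0.7, 0.6]
width: 0.0327
gripper_force: 0.0
```

```bash
python3 -c "
from h import *
from scipy.spatial.transform import Rotation as Ro
def f(z):
    s=r.observe();R=Ro.from_quat(np.roll(s['tcp_rot'],-1)).as_matrix()
    W=fworld(z['d'],z['K'],z['T']);P=(W-s['ee_pos'])@R
    print(s['ee_pos'],s['width'])
    m=(z['d']>0)&(abs(P[...,1])<.09)&(P[...,2]<.03)&(P[...,2]>-.08)&(abs(P[...,0])<.05)
    for a in np.arange(-.08,.03,.01):
        k=m&(P[...,2]>=a)&(P[...,2]<a+.01)
        if k.sum()>3: q=P[k]; print(round(a,2),k.sum(),'y',np.percentile(q[:,1],[1,25,50,75,99]).round(3),'x',np.percentile(q[:,0],[1,99]).round(3))
f(np.load('wrist.npz'))
wrist({})
f(np.load('wrist.npz'))
"
```

```text
[ 0.4382703  -0.37003509  0.11740593] 0.032701104515726824
-0.08 523 y [-0.004 -0.002  0.     0.004  0.006] x [-0.007  0.005]
-0.07 38 y [0.001 0.001 0.001 0.001 0.001] x [-0.01  -0.001]
-0.06 115 y [-0.005 -0.003  0.001  0.005  0.007] x [0.008 0.011]
-0.05 213 y [-0.007 -0.003  0.001  0.005  0.009] x [0.008 0.011]
-0.04 213 y [-0.008 -0.003  0.001  0.005  0.009] x [0.009 0.011]
-0.03 66 y [-0.008 -0.003  0.001  0.005  0.01 ] x [0.009 0.011]
[ 0.43833288 -0.37005283  0.11749397] 0.0366445987175675
-0.08 673 y [-0.021 -0.019 -0.016  0.019  0.021] x [-0.007  0.007]
-0.07 101 y [-0.016 -0.016  0.016  0.016  0.017] x [-0.01   0.002]
-0.06 173 y [-0.026 -0.022 -0.017  0.022  0.027] x [-0.009  0.012]
-0.05 279 y [-0.025 -0.02   0.016  0.021  0.025] x [-0.009  0.012]
-0.04 262 y [-0.025 -0.02   0.     0.02   0.025] x [0.003 0.011]
-0.03 141 y [-0.025 -0.019 -0.016  0.019  0.025] x [-0.     0.011]
```

```bash
python3 -c "
from h import *
from scipy.spatial.transform import Rotation as Ro
z=np.load('wrist.npz');s=r.observe();R=Ro.from_quat(np.roll(s['tcp_rot'],-1)).as_matrix()
W=fworld(z['d'],z['K'],z['T']);P=(W-s['ee_pos'])@R
print('cam in tool',(z['T'][:3,3]-s['ee_pos'])@R, R.T@z['T'][:3,2])
m=(z['d']>0)&(abs(P[...,1])<.05)&(P[...,2]<.05)&(P[...,2]>-.06)&(abs(P[...,0])<.03)
v,u=np.where(m);print(v.min(),v.max(),u.min(),u.max(), P[m][:,2].max())
for c in (235,240,270,275,280):
  print(c,[(i,*(P[i,c]*1000).round().astype(int)) for i in range(205,250,3)])
im=cv2.resize(z['im'][180:310,150:370],None,fx=3.5,fy=3.5,interpolation=cv2.INTER_CUBIC);save('w3',im)
"
```

```text
cam in tool [ 6.72770543e-02  1.00532151e-04 -1.86768235e-01] [-2.48204843e-01 -3.58563575e-04  9.68707503e-01]
219 275 202 313 -0.023495538857733398
235 [(205, np.int64(-19), np.int64(-23), np.int64(101)), (208, np.int64(-22), np.int64(-23), np.int64(102)), (211, np.int64(-25), np.int64(-23), np.int64(102)), (214, np.int64(-28), np.int64(-23), np.int64(102)), (217, np.int64(-31), np.int64(-23), np.int64(100)), (220, np.int64(-35), np.int64(-23), np.int64(102)), (223, np.int64(-38), np.int64(-23), np.int64(101)), (226, np.int64(-41), np.int64(-23), np.int64(102)), (229, np.int64(-45), np.int64(-23), np.int64(101)), (232, np.int64(-48), np.int64(-23), np.int64(102)), (235, np.int64(-51), np.int64(-23), np.int64(101)), (238, np.int64(-55), np.int64(-24), np.int64(102)), (241, np.int64(33), np.int64(-6), np.int64(-108)), (244, np.int64(33), np.int64(-6), np.int64(-110)), (247, np.int64(33), np.int64(-6), np.int64(-112))]
240 [(205, np.int64(-19), np.int64(-18), np.int64(102)), (208, np.int64(-22), np.int64(-18), np.int64(103)), (211, np.int64(-25), np.int64(-18), np.int64(101)), (214, n
[... 2214 characters left out ...]
nt64(-22), np.int64(23), np.int64(100)), (211, np.int64(-25), np.int64(23), np.int64(102)), (214, np.int64(-28), np.int64(23), np.int64(101)), (217, np.int64(-31), np.int64(23), np.int64(101)), (220, np.int64(-35), np.int64(23), np.int64(103)), (223, np.int64(-38), np.int64(23), np.int64(102)), (226, np.int64(-42), np.int64(23), np.int64(102)), (229, np.int64(-44), np.int64(23), np.int64(101)), (232, np.int64(-48), np.int64(24), np.int64(102)), (235, np.int64(-51), np.int64(24), np.int64(101)), (238, np.int64(-55), np.int64(24), np.int64(102)), (241, np.int64(33), np.int64(7), np.int64(-108)), (244, np.int64(33), np.int64(6), np.int64(-111)), (247, np.int64(32), np.int64(6), np.int64(-111))]
```

View pics/w3.png

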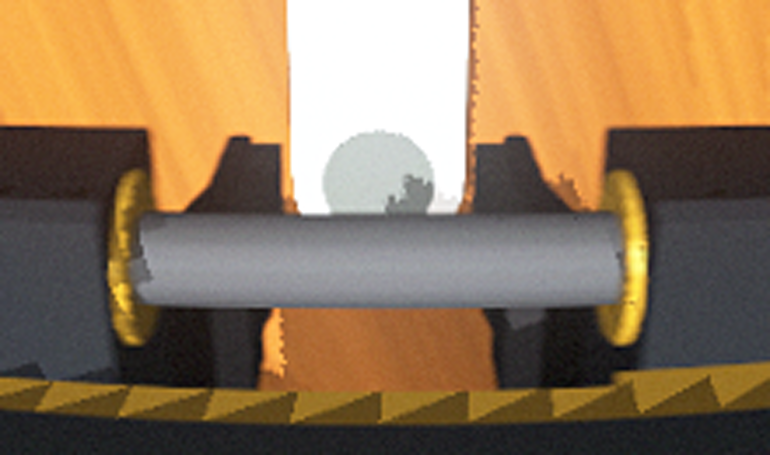

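The depth image puts the fingertips about 23 mm behind the reported TCP. I'll descend further, watching the force.

>>> jog_arm(series=[{"grip": -1,"x": 0,"y": 0,"z": 0.005,"rx": 0,"ry": 0,"rz": 0},{"grip": -1,"x": 0,"y": 0,"z": 0.01,"rx": 0,"ry": 0,"rz": 0},{"grip": -1,"x": 0,"y": 0,"z": 0.02,"rx": 0,"ry": 0,"rz": 0},{"grip": -1,"x": 0,"y": 0,"z": 0.03,"rx": 0,"ry": 0,"rz": 0},{"grip": -1,"x": 0,"y": 0,"z": 0.03,"rx": 0,"ry": 0,"rz": 0},{"grip": -1,"x": 0,"y": 0,"z": 0.022,"rx": 0,"ry": 0,"rz": 0},{"grip": -1,"x": 0,"y": 0,"z": 0.01,"rx": 0,"ry": 0,"rz": 0}])

```text
time: 8.1
ee_pos: [0.4369, -0.3691, -0.0119]
tcp_rot: [-0.002, 0.822, 0.569, -0.001]
contact_force: [-0.5, -0.4, 0.4]
width: 0.0867
gripper_force: 0.0
```

>>> jog_arm(series=[{"grip": -1,"x": 0,"y": 0,"z": 0.003,"rx": 0,"ry": 0,"rz": 0},{"grip": -1,"x": 0,"y": 0,"z": 0.003,"rx": 0,"ry": 0,"rz": 0},{"grip": -1,"x": 0,"y": 0,"z": 0,"rx": 0,"ry": 0,"rz": 0}])

```text
time: 8.48
ee_pos: [0.4388, -0.3702, -0.0149]
tcp_rot: [0.0, 0.822, 0.569, 0.0]
contact_force: [-0.1, -0.2, -0.1]
width: 0.0872
gripper_force: 0.0
```

```bash
python3 -c "
from h import *
from scipy.spatial.transform import Rotation as Ro
wrist({});z=np.load('wrist.npz');s=r.observe();R=Ro.from_quat(np.roll(s['tcp_rot'],-1)).as_matrix()
W=fworld(z['d'],z['K'],z['T']);P=(W-s['ee_pos'])@R
print(s['ee_pos'],s['width'],s['contact_force'])
b=(z['d']>0)&(abs(P[...,0])<.04)&(P[...,2]>-.08)
for lo,hi in ((-.07,-.042),(.042,.07),(-.025,.025)):
  m=b&(P[...,1]>lo)&(P[...,1]<hi); print(lo,np.percentile(W[m][:,2],[0,2,10,25,50,75,90]).round(4))
go(.439,-.369,-.018,-20.4)
"
```

```text
[ 0.43884531 -0.37032094 -0.01480043] 0.08752432836840475 [-0.4018228   0.79108748  1.03507862]
-0.07 [-0.0022 -0.0013 -0.0008 -0.0004  0.0002  0.0191  0.0585]
0.042 [-0.002  -0.0013 -0.0008 -0.0004  0.0001  0.0147  0.0563]
-0.025 [0.0135 0.0146 0.0151 0.0155 0.0159 0.0163 0.0166]
at [ 0.4388 -0.3703 -0.0148] ya -20.64 tilt [ 0.0011 -0.0004] F [-0.4  0.8  1. ] w 0.0875 t 8.5
shift(mm) [ 1.3 -0.3  3.2] rz -0.24
```

>>> jog_arm(series=[{"grip": -1,"x": 0.001,"y": 0,"z": 0.002,"rx": 0,"ry": 0,"rz": 0},{"grip": -1,"x": 0,"y": 0,"z": 0.002,"rx": 0,"ry": 0,"rz": 0},{"grip": 1,"x": 0,"y": 0,"z": 0,"rx": 0,"ry": 0,"rz": 0},{"grip": 1,"x": 0,"y": 0,"z": 0,"rx": 0,"ry": 0,"rz": 0},{"grip": 1,"x": 0,"y": 0,"z": 0,"rx": 0,"ry": 0,"rz": 0},{"grip": 1,"x": 0,"y": 0,"z": 0,"rx": 0,"ry": 0,"rz": 0},{"grip": 1,"x": 0,"y": 0,"z": 0,"rx": 0,"ry": 0,"rz": 0},{"grip": 1,"x": 0,"y": 0,"z": 0,"rx": 0,"ry": 0,"rz": 0}], squeeze=15)

```text
time: 9.52
ee_pos: [0.4388, -0.3691, -0.0193]
tcp_rot: [0.0, 0.822, 0.569, 0.0]
contact_force: [0.2, 0.0, 0.3]
width: 0.052
gripper_force: 15.0
```

>>> jog_arm(series=[{"grip": 1,"x": 0,"y": 0,"z": -0.015,"rx": 0,"ry": 0,"rz": 0},{"grip": 1,"x": 0,"y": 0,"z": -0.035,"rx": 0,"ry": 0,"rz": 0},{"grip": 1,"x": 0,"y": 0,"z": -0.035,"rx": 0,"ry": 0,"rz": 0},{"grip": 1,"x": 0,"y": 0,"z": -0.015,"rx": 0,"ry": 0,"rz": 0}])

```text
time: 10.02
ee_pos: [0.4398, -0.3701, 0.0834]
tcp_rot: [0.002, 0.822, 0.569, 0.001]
contact_force: [0.5, -0.5, -0.3]
width: 0.0518
gripper_force: 15.0
```

>>> jog_arm(series=[{"grip": 1,"x": 0.044,"y": -0.004,"z": 0,"rx": 0,"ry": 0,"rz": -1.7},{"grip": 1,"x": 0.044,"y": -0.003,"z": 0,"rx": 0,"ry": 0,"rz": -1.7},{"grip": 1,"x": 0.044,"y": -0.001,"z": 0,"rx": 0,"ry": 0,"rz": -1.7},{"grip": 1,"x": 0.044,"y": 0,"z": 0,"rx": 0,"ry": 0,"rz": -1.7},{"grip": 1,"x": 0.044,"y": 0.001,"z": 0,"rx": 0,"ry": 0,"rz": -1.7},{"grip": 1,"x": 0.044,"y": 0.003,"z": 0,"rx": 0,"ry": 0,"rz": -1.7},{"grip": 1,"x": 0.044,"y": 0.004,"z": 0,"rx": 0,"ry": 0,"rz": -1.7},{"grip": 1,"x": 0.044,"y": 0.005,"z": 0,"rx": 0,"ry": 0,"rz": -1.7}])

```text
time: 11.02
ee_pos: [0.533, -0.0277, 0.0805]
tcp_rot: [-0.0, 0.749, 0.663, -0.0]
contact_force: [0.5, 0.3, -0.4]
width: 0.052
gripper_force: 15.0
```

```bash
python3 -c "
from h import *
import sys
im,d,K,T=cap('wrist');np.savez('wrist',im=im,d=d,K=K,T=T);W=fworld(d,K,T)
save('w4',im)
for t in ('slab_top','mat_top','insert_mid','weight_mid'):
  for o in r.trace('wrist',t)[:2]:
    m=cv2.erode(o['region'].astype(np.uint8),np.ones((1,1)))>0;m&=(d>0);p=W[m];c,wh,a=cv2.minAreaRect((p[:,:2]*1000).astype(np.float32))
    print(t,round(o['confidence'],2),o['box'],np.round(c,1),np.round(wh),round(a,1),np.median(p[:,2]).round(4),im[m].mean(0).round())
plan(.605,.222,.085,3.7,6)"
```

```text
slab_top 0.61 [271.3, 0.0, 98.7, 23.5] [609.3 134.3] [23. 89.] 88.5 0.0076 [86. 75. 70.]
insert_mid 0.61 [199.4, 102.4, 115.6, 189.8] [533.5 -39.8] [183. 105.] 85.6 0.1156 [230. 231. 232.]
weight_mid 0.6 [103.7, 15.8, 56.4, 58.8] [431.2 128.9] [53. 69.] 42.3 0.0359 [164. 170. 166.]
at [ 0.5326 -0.0298  0.0804] ya -7.06 F [ 0.3 -0.6 -1.7] w 0.0518 t 11.3
{"x":0.043,"y":0.007,"z":-0.001,"rz":-1.8},
{"x":0.043,"y":0.008,"z":-0.001,"rz":-1.8},
{"x":0.043,"y":0.010,"z":-0.001,"rz":-1.8},
{"x":0.042,"y":0.011,"z":-0.001,"rz":-1.8},
{"x":0.042,"y":0.012,"z":-0.001,"rz":-1.8},
{"x":0.042,"y":0.013,"z":-0.001,"rz":-1.8},
```

View pics/w4.png

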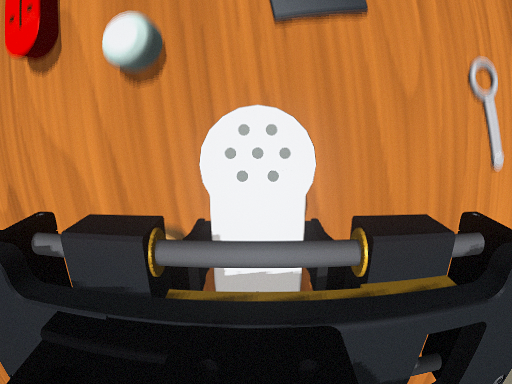

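The wrist view shows the insert held straight at (257,180), the weight at (132,42) and the slab's edge at (320,8). Moving closer and higher to measure the slab.

>>> jog_arm(series=[{"grip": 1,"x": 0.033,"y": 0.007,"z": -0.04,"rx": 0,"ry": 0,"rz": -1.8},{"grip": 1,"x": 0.033,"y": 0.008,"z": -0.04,"rx": 0,"ry": 0,"rz": -1.8},{"grip": 1,"x": 0.03,"y": 0.01,"z": -0.04,"rx": 0,"ry": 0,"rz": -1.8},{"grip": 1,"x": 0,"y": 0.01,"z": -0.03,"rx": 0,"ry": 0,"rz": -1.8},{"grip": 1,"x": 0,"y": 0,"z": 0,"rx": 0,"ry": 0,"rz": -1.8},{"grip": 1,"x": 0,"y": 0,"z": 0,"rx": 0,"ry": 0,"rz": -1.8}])

```text
time: 12.02
ee_pos: [0.576, 0.0622, 0.2295]
tcp_rot: [-0.0, 0.684, 0.73, -0.001]
contact_force: [0.1, 0.7, -1.7]
width: 0.0517
gripper_force: 15.0
```

```bash
cat >> h.py <<'E'
def tr(things,cam='wrist',name=None,k=1):
    im,d,K,T=cap(cam); W=(fworld if cam=='wrist' else world)(d,K,T); np.savez(cam,im=im,d=d,K=K,T=T)
    if name: save(name,im)
    for t in things:
      for o in r.trace(cam,t)[:k]:
        m=o['region']&(d>0); p=W[m]; z0=np.median(p[:,2]); p=p[abs(p[:,2]-z0)<.012]
        c,wh,a=cv2.minAreaRect((p[:,:2]*1000).astype(np.float32)); q=(p[:,:2]*1000).astype(np.float32); (cx,cy),rr=cv2.minEnclosingCircle(q)
        print(t,round(o['confidence'],2),np.round(o['box']),'rect',np.round(c,1),np.round(wh,1),round(a,1),'circ',round(cx,1),round(cy,1),round(rr,1),'z',z0.round(4),im[m].mean(0).round())
E
python3 -c "
from h import *
tr(['slab_top','weight_mid','insert_mid','opener_mid'],name='w5')
go(.605,.222,.09,3.7)"
```

```text
slab_top 0.73 [254.   1.  68. 123.] rect [606.2 217. ] [ 92.5 183.7] 4.4 circ 604.0 216.9 101.7 z 0.0078 [86. 88. 93.]
weight_mid 0.61 [146. 102.  37.  37.] rect [440.  123.3] [45.7 47.7] 0.4 circ 439.6 123.9 25.0 z 0.0362 [188. 194. 190.]
insert_mid 0.73 [199. 106. 118. 187.] rect [574.6  82.8] [ 61.3 106.6] 4.1 circ 574.4 80.0 56.2 z 0.2646 [231. 232. 233.]
at [0.5761 0.0635 0.2297] ya 3.7 tilt [-0.0017 -0.0002] F [ 0.2  0.4 -1.4] w 0.0522 t 12.3
shift(mm) [156.3  39.3 139.6] rz 0.0
```

View pics/w5.png

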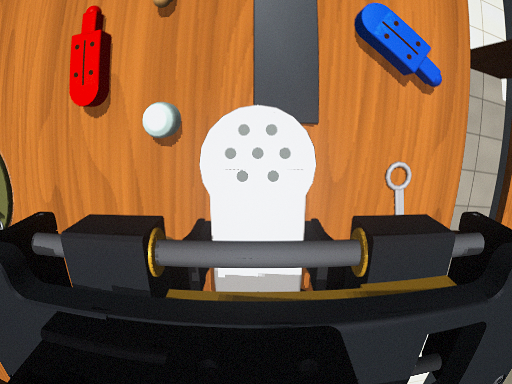

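Slab at (286,62), blue look-alike at (395,42), red at (90,60). Fitting the slab's edges more exactly.

```bash
python3 -c "
from h import *
z=np.load('wrist.npz');W=fworld(z['d'],z['K'],z['T']);im=z['im'].astype(int)
m=(im.max(2)<140)&((im.max(2)-im.min(2))<35)&(abs(W[...,2]-.0075)<.006)&(np.hypot(W[...,0]-.605,W[...,1]-.22)<.13)
p=W[m][:,:2]*1000;print(m.sum())
v=np.where(m)[0];print(v.min())
best=None
for a in np.arange(0,8,.1):
  t=np.radians(a);u=p@[np.cos(t),np.sin(t)]
  w=np.percentile(u,99.5)-np.percentile(u,.5)
  if best is None or w<best[0]: best=(w,a)
w,a=best;t=np.radians(a);e=np.array([np.cos(t),np.sin(t)]);f=np.array([-e[1],e[0]])
u=p@e;l=p@f
ulo,uhi=np.percentile(u,[.2,99.8]);print(a,uhi-ulo,np.percentile(l,[0,.2,99.8,100]),)
for L in (np.percentile(l,.1)+95,np.percentile(l,99.9)-95): print('centre',e*(ulo+uhi)/2+f*L)
"
```

```text
7266
0
4.1000000000000005 88.03337782946733 [ 82.59101742  84.14590714 262.24249546 264.29675757]
centre [604.00389243 222.06310723]
centre [604.74819851 211.67950193]
```

>>> jog_arm(series=[{"grip": 1,"x": 0.04,"y": 0.01,"z": 0.03,"rx": 0,"ry": 0,"rz": -0.4},{"grip": 1,"x": 0.04,"y": 0.01,"z": 0.035,"rx": 0,"ry": 0,"rz": 0},{"grip": 1,"x": 0.04,"y": 0.01,"z": 0.035,"rx": 0,"ry": 0,"rz": 0},{"grip": 1,"x": 0.037,"y": 0.008,"z": 0.035,"rx": 0,"ry": 0,"rz": 0},{"grip": 1,"x": 0,"y": 0,"z": 0.035,"rx": 0,"ry": 0,"rz": 0},{"grip": 1,"x": 0,"y": 0,"z": 0.03,"rx": 0,"ry": 0,"rz": 0},{"grip": 1,"x": 0,"y": 0,"z": 0,"rx": 0,"ry": 0,"rz": 0},{"grip": 1,"x": 0,"y": 0,"z": 0,"rx": 0,"ry": 0,"rz": 0}])

```text
time: 13.28
ee_pos: [0.6044, 0.2233, 0.0318]
tcp_rot: [0.0, 0.681, 0.732, 0.001]
contact_force: [0.5, 0.4, -1.2]
width: 0.0517
gripper_force: 15.0
```

```bash
python3 -c "
from h import *
go(.6039,.223,-.009,4.1)"
```

```text
at [0.6044 0.2233 0.0318] ya 4.13 tilt [0.0014 0.0006] F [ 0.5  0.4 -1.2] w 0.0517 t 13.3
shift(mm) [-0.3 -0.6 40.8] rz 0.03
```

>>> jog_arm(series=[{"grip": 1,"x": 0,"y": -0.001,"z": 0.015,"rx": 0,"ry": 0,"rz": 0},{"grip": 1,"x": 0,"y": 0,"z": 0.015,"rx": 0,"ry": 0,"rz": 0},{"grip": 1,"x": 0,"y": 0,"z": 0.009,"rx": 0,"ry": 0,"rz": 0},{"grip": 1,"x": 0,"y": 0,"z": 0.003,"rx": 0,"ry": 0,"rz": 0},{"grip": 1,"x": 0,"y": 0,"z": 0.001,"rx": 0,"ry": 0,"rz": 0},{"grip": 1,"x": 0,"y": 0,"z": 0,"rx": 0,"ry": 0,"rz": 0},{"grip": 1,"x": 0,"y": 0,"z": 0,"rx": 0,"ry": 0,"rz": 0}])

```text
time: 14.15
ee_pos: [0.6021, 0.223, -0.0114]
tcp_rot: [-0.001, 0.681, 0.732, -0.001]
contact_force: [-4.3, -0.7, 6.1]
width: 0.052
gripper_force: 15.0
```

>>> jog_arm(series=[{"grip": -1,"x": 0,"y": 0,"z": 0,"rx": 0,"ry": 0,"rz": 0},{"grip": -1,"x": 0,"y": 0,"z": 0,"rx": 0,"ry": 0,"rz": 0},{"grip": -1,"x": 0,"y": 0,"z": 0,"rx": 0,"ry": 0,"rz": 0},{"grip": -1,"x": 0,"y": 0,"z": -0.01,"rx": 0,"ry": 0,"rz": 0},{"grip": -1,"x": 0,"y": 0,"z": -0.03,"rx": 0,"ry": 0,"rz": 0},{"grip": -1,"x": 0,"y": 0,"z": -0.05,"rx": 0,"ry": 0,"rz": 0},{"grip": -1,"x": 0,"y": 0,"z": -0.05,"rx": 0,"ry": 0,"rz": 0},{"grip": -1,"x": 0,"y": 0,"z": -0.04,"rx": 0,"ry": 0,"rz": 0}])

```text
time: 15.15
ee_pos: [0.6034, 0.2232, 0.171]
tcp_rot: [0.001, 0.681, 0.732, 0.001]
contact_force: [0.6, 0.1, 0.3]
width: 0.0867
gripper_force: 0.0
```

```bash
python3 -c "
from h import *
plan(.44,.085,.2,4.1,6)"
```

```text
at [0.6034 0.2232 0.171 ] ya 4.14 F [0.6 0.1 0.3] w 0.0867 t 15.2
{"x":-0.021,"y":-0.029,"z":-0.005,"rz":0.0},
{"x":-0.021,"y":-0.029,"z":-0.005,"rz":0.0},
{"x":-0.021,"y":-0.029,"z":-0.005,"rz":0.0},
{"x":-0.021,"y":-0.029,"z":-0.005,"rz":0.0},
{"x":-0.021,"y":-0.029,"z":-0.005,"rz":0.0},
{"x":-0.021,"y":-0.029,"z":-0.005,"rz":0.0},
```

>>> jog_arm(series=[{"grip": -1,"x": -0.021,"y": -0.029,"z": -0.005,"rx": 0,"ry": 0,"rz": 0},{"grip": -1,"x": -0.021,"y": -0.029,"z": -0.005,"rx": 0,"ry": 0,"rz": 0},{"grip": -1,"x": -0.021,"y": -0.029,"z": -0.005,"rx": 0,"ry": 0,"rz": 0},{"grip": -1,"x": -0.021,"y": -0.029,"z": -0.005,"rx": 0,"ry": 0,"rz": 0},{"grip": -1,"x": -0.021,"y": -0.029,"z": -0.005,"rx": 0,"ry": 0,"rz": 0},{"grip": -1,"x": -0.021,"y": -0.029,"z": -0.005,"rx": 0,"ry": 0,"rz": 0},{"grip": -1,"x": 0,"y": 0,"z": 0,"rx": 0,"ry": 0,"rz": 0}])

```text
time: 16.02
ee_pos: [0.4377, 0.0835, 0.1989]
tcp_rot: [-0.0, 0.682, 0.731, 0.002]
contact_force: [-0.1, 0.6, -0.6]
width: 0.0869
gripper_force: 0.0
```

```bash
cat >> h.py <<'E'
def slab():
    z=np.load('wrist.npz');W=fworld(z['d'],z['K'],z['T']);im=z['im'].astype(int)
    m=(im.max(2)<140)&((im.max(2)-im.min(2))<35)&(abs(W[...,2]-.0075)<.006)&(np.hypot(W[...,0]-.605,W[...,1]-.22)<.13)
    m=cv2.morphologyEx(m.astype(np.uint8),cv2.MORPH_OPEN,np.ones((3,3)))>0
    p=W[m][:,:2]*1000; print('slab',cv2.minAreaRect(p.astype(np.float32)))
E
python3 -c "
from h import *
tr(['weight_mid','insert_mid','large_mid'],name='w6'); slab()
wrist({'insert':(.604,.222,.1,.018,.04),'large':(.436,.37,.11,.02,.06),'weight':(.438,.124,.04,.01,.05)})
go(.438,.124,.2,4.1)"
```

```text
weight_mid 0.66 [243. 125.  37.  39.] rect [438.8 124.6] [46.9 49. ] 49.0 circ 438.8 124.2 24.9 z 0.0375 [239. 243. 241.]
insert_mid 0.62 [369.  23.  43. 113.] rect [599.2 222. ] [ 62.2 147.8] 1.3 circ 600.7 222.1 74.0 z 0.0236 [235. 236. 235.]
large_mid 0.84 [143.   0.  50. 119.] rect [317.  223.8] [ 54.6 156.4] 2.8 circ 318.7 223.8 78.3 z 0.0355 [226.  28.  17.]
slab ((604.15234375, 221.67825317382812), (90.226806640625, 188.63819885253906), 3.6990280151367188)
insert [369  26  43 112] 3829 rect [599.  222.8] [ 60.8 149.8] pca mid [600.8 222.9] L,W 150.0 61.0 ang 94.0 zmed 0.0237
large [250   0  22  13] 231 rect [426.5 296.6] [26.  15.4] pca mid [427.  297.3] L,W 26.0 16.0 ang 6.0 zmed 0.0274
weight [239 123  42  41] 1321 rect [438.5 123.7] [48.9 48.7] pca mid [438.5 124. ] L,W 49.0 50.0 ang 127.3 zmed 0.0373
at [0.4387 0.0855 0.1976] ya 4.2 tilt [ 0.0002 -0.0004] F [0.2 0.2 0.9] w 0.087 t 16.3
shift(mm) [38.4  2.1 -2.4] rz 0.1
```

View pics/w6.png

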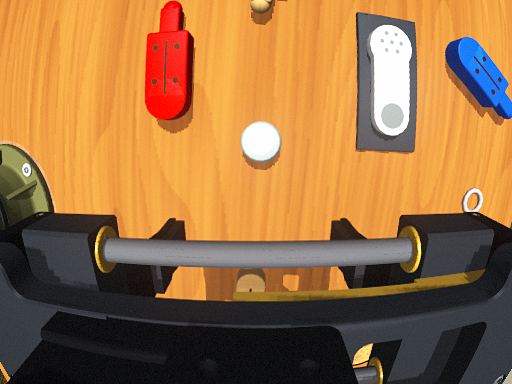

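Insert at (390,80) on the slab at (387,82), weight at (261,141). I'll check the insert's centring edge by edge.

```bash
python3 -c "
from h import *
im,d,K,T=cap('wrist');im=im.astype(int)
def ray(u,v,zp):
    a=(u-K[0,2])/K[0,0];b=(v-K[1,2])/K[0,0];th=np.hypot(a,b);k=np.array([a*np.sin(th)/th,b*np.sin(th)/th,np.cos(th)])
    g=T[:3,:3]@k;return T[:3,3]+g*(zp-T[2,3])/g[2]
for v in range(30,150,8):
    row=im[v];sat=row.max(1)-row.min(1)
    dark=np.where((row.max(1)<140)&(sat<40))[0];dark=dark[(dark>345)&(dark<425)]
    wh=np.where((row.min(1)>170))[0];wh=wh[(wh>355)&(wh<420)]
    if len(dark)<2: continue
    o=[v,dark[0],dark[-1]]+[ (1000*ray(dark[0]-.5,v,.008))[:2].round(1), (1000*ray(dark[-1]+.5,v,.008))[:2].round(1)]
    if len(wh)>1: o+=[wh[0],wh[-1],(1000*ray(wh[0]-.5,v,.024))[:2].round(1),(1000*ray(wh[-1]+.5,v,.024))[:2].round(1)]
    print(*o)
"
```

```text
30 357 415 [553.7 286.1] [643.  307.2] 376 400 [574.5 285.9] [610.8 294.5]
38 357 415 [554.1 274.6] [643.1 294.8] 371 407 [567.9 273.2] [621.7 285.6]
46 358 415 [556.  263.6] [643.3 282.7] 370 410 [567. 262.] [626.6 275.2]
54 358 416 [556.5 252.4] [645.3 271.1] 373 411 [571.6 252. ] [628.5 264.2]
62 357 416 [555.7 241.2] [645.7 259.3] 374 409 [573.5 241.6] [625.8 252.3]
70 358 416 [557.8 230.6] [646.3 247.7] 374 409 [574.1 231. ] [626.4 241.3]
78 358 416 [558.5 219.8] [647.  236.2] 374 409 [574.8 220.6] [627.  230.4]
86 358 416 [559.3 209.1] [647.8 224.8] 374 409 [575.5 210.2] [627.8 219.6]
94 357 416 [558.8 198.3] [648.7 213.5] 374 409 [576.4 199.9] [628.6 208.9]
102 357 416 [559.7 187.8] [649.7 202.3] 374 409 [577.3 189.7] [629.6 198.3]
110 357 415 [560.6 177.3] [649.2 190.9] 374 409 [578.2 179.5] [630.7 187.7]
118 357 415 [561.7 166.8] [650.5 179.8] 374 408 [579.3 169.3] [630.3 176.9]
126 357 415 [562.8 156.4] [651.8 168.7] 376 407 [583.2 159.6] [630.1 166.2]
134 356 414 [562.5 145.8] [651.7 157.4] 383 400 [594.3 150.7] [620.7 154.2]
142 356 414 [563.8 135.3] [653.3 146.3]
```

The insert is within about 2 mm of the slab's middle and parallel to it. Grasping the weight.

>>> jog_arm(series=[{"grip": -1,"x": 0.019,"y": 0.003,"z": 0.02,"rx": 0,"ry": 0,"rz": 0},{"grip": -1,"x": 0.019,"y": 0,"z": 0.04,"rx": 0,"ry": 0,"rz": 0},{"grip": -1,"x": 0,"y": 0,"z": 0.05,"rx": 0,"ry": 0,"rz": 0},{"grip": -1,"x": 0,"y": 0,"z": 0.05,"rx": 0,"ry": 0,"rz": 0},{"grip": -1,"x": 0,"y": 0,"z": 0.04,"rx": 0,"ry": 0,"rz": 0},{"grip": -1,"x": 0,"y": 0,"z": 0.014,"rx": 0,"ry": 0,"rz": 0},{"grip": -1,"x": 0,"y": 0,"z": 0,"rx": 0,"ry": 0,"rz": 0},{"grip": -1,"x": 0,"y": 0,"z": 0,"rx": 0,"ry": 0,"rz": 0}])

```text
time: 17.32
ee_pos: [0.4401, 0.1237, -0.0149]
tcp_rot: [0.001, 0.681, 0.732, 0.001]
contact_force: [-0.1, -0.3, 0.6]
width: 0.0869
gripper_force: 0.0
```

>>> jog_arm(series=[{"grip": 1,"x": 0,"y": 0,"z": 0,"rx": 0,"ry": 0,"rz": 0},{"grip": 1,"x": 0,"y": 0,"z": 0,"rx": 0,"ry": 0,"rz": 0},{"grip": 1,"x": 0,"y": 0,"z": 0,"rx": 0,"ry": 0,"rz": 0},{"grip": 1,"x": 0,"y": 0,"z": 0,"rx": 0,"ry": 0,"rz": 0},{"grip": 1,"x": 0,"y": 0,"z": 0,"rx": 0,"ry": 0,"rz": 0},{"grip": 1,"x": 0,"y": 0,"z": 0,"rx": 0,"ry": 0,"rz": 0},{"grip": 1,"x": 0,"y": 0,"z": 0,"rx": 0,"ry": 0,"rz": 0}], squeeze=20)

```text
time: 18.2
ee_pos: [0.4385, 0.1231, -0.0163]
tcp_rot: [0.0, 0.681, 0.732, 0.0]
contact_force: [-0.1, -0.7, 1.9]
width: 0.0491
gripper_force: 20.0
```

```bash
python3 -c "
from h import *
go(.438,.124,.2,4.1)"
```

```text
at [ 0.4385  0.1231 -0.0163] ya 4.16 tilt [0.0001 0.0001] F [-0.1 -0.7  1.9] w 0.0491 t 18.2
shift(mm) [   1.    -0.5 -216.3] rz 0.06
```

>>> jog_arm(series=[{"grip": 1,"x": 0,"y": 0,"z": -0.015,"rx": 0,"ry": 0,"rz": 0},{"grip": 1,"x": 0,"y": 0,"z": -0.03,"rx": 0,"ry": 0,"rz": 0},{"grip": 1,"x": 0,"y": 0,"z": -0.035,"rx": 0,"ry": 0,"rz": 0},{"grip": 1,"x": 0.016,"y": 0.03,"z": -0.025,"rx": 0,"ry": 0,"rz": 0},{"grip": 1,"x": 0.02,"y": 0.04,"z": 0,"rx": 0,"ry": 0,"rz": 0},{"grip": 1,"x": 0.02,"y": 0.04,"z": 0,"rx": 0,"ry": 0,"rz": 0},{"grip": 1,"x": 0.02,"y": 0.04,"z": 0,"rx": 0,"ry": 0,"rz": 0},{"grip": 1,"x": 0.011,"y": 0.02,"z": 0.02,"rx": 0,"ry": 0,"rz": 0}])

```text
time: 19.2
ee_pos: [0.6047, 0.2242, 0.0704]
tcp_rot: [0.001, 0.681, 0.733, 0.002]
contact_force: [-0.4, -0.9, -2.7]
width: 0.0494
gripper_force: 20.0
```

>>> jog_arm(series=[{"grip": 1,"x": 0,"y": 0,"z": 0.03,"rx": 0,"ry": 0,"rz": 0},{"grip": 1,"x": 0,"y": 0,"z": 0.015,"rx": 0,"ry": 0,"rz": 0},{"grip": 1,"x": 0,"y": 0,"z": 0,"rx": 0,"ry": 0,"rz": 0},{"grip": 1,"x": 0,"y": 0,"z": 0,"rx": 0,"ry": 0,"rz": 0}])

```text
time: 19.7
ee_pos: [0.6025, 0.2223, 0.0251]
tcp_rot: [0.0, 0.681, 0.732, 0.001]
contact_force: [0.0, 0.1, -1.9]
width: 0.0494
gripper_force: 20.0
```

```bash
python3 -c "
from h import *
go(.6013,.222,.009,4.1)"
```

```text
at [0.6025 0.2223 0.0251] ya 4.14 tilt [0.0018 0.001 ] F [ 0.   0.1 -1.9] w 0.0494 t 19.7
shift(mm) [-0.2 -1.2 16.1] rz 0.04
```

>>> jog_arm(series=[{"grip": 1,"x": 0,"y": -0.001,"z": 0.009,"rx": 0,"ry": 0,"rz": 0},{"grip": 1,"x": 0,"y": 0,"z": 0.006,"rx": 0,"ry": 0,"rz": 0},{"grip": 1,"x": 0,"y": 0,"z": 0.001,"rx": 0,"ry": 0,"rz": 0},{"grip": 1,"x": 0,"y": 0,"z": 0,"rx": 0,"ry": 0,"rz": 0},{"grip": 1,"x": 0,"y": 0,"z": 0,"rx": 0,"ry": 0,"rz": 0}])

```text
time: 20.32
ee_pos: [0.6007, 0.2221, 0.0078]
tcp_rot: [-0.0, 0.681, 0.732, 0.0]
contact_force: [-2.7, -0.3, 0.5]
width: 0.0492
gripper_force: 20.0
```

>>> jog_arm(series=[{"grip": -1,"x": 0,"y": 0,"z": 0,"rx": 0,"ry": 0,"rz": 0},{"grip": -1,"x": 0,"y": 0,"z": 0,"rx": 0,"ry": 0,"rz": 0},{"grip": -1,"x": 0,"y": 0,"z": 0,"rx": 0,"ry": 0,"rz": 0},{"grip": -1,"x": 0,"y": 0,"z": 0,"rx": 0,"ry": 0,"rz": 0},{"grip": -1,"x": 0,"y": 0,"z": -0.02,"rx": 0,"ry": 0,"rz": 0},{"grip": -1,"x": 0,"y": 0,"z": -0.05,"rx": 0,"ry": 0,"rz": 0},{"grip": -1,"x": 0,"y": 0,"z": -0.06,"rx": 0,"ry": 0,"rz": 0},{"grip": -1,"x": 0,"y": 0,"z": -0.06,"rx": 0,"ry": 0,"rz": 0}])

```text
time: 21.32
ee_pos: [0.6009, 0.2218, 0.2013]
tcp_rot: [0.0, 0.681, 0.732, 0.001]
contact_force: [0.6, 1.1, -0.1]
width: 0.0867
gripper_force: 0.0
```

```bash
python3 -c "
from h import *
plan(.437,.27,.2,-8,6)"
```

```text
at [0.6009 0.2218 0.2013] ya 4.13 F [ 0.6  1.1 -0.1] w 0.0867 t 21.3
{"x":0.010,"y":-0.027,"z":0.000,"rz":2.0},
{"x":0.009,"y":-0.027,"z":0.000,"rz":2.0},
{"x":0.008,"y":-0.027,"z":0.000,"rz":2.0},
{"x":0.007,"y":-0.028,"z":0.000,"rz":2.0},
{"x":0.006,"y":-0.028,"z":0.000,"rz":2.0},
{"x":0.005,"y":-0.028,"z":0.000,"rz":2.0},
```

>>> jog_arm(series=[{"grip": -1,"x": 0.01,"y": -0.027,"z": 0,"rx": 0,"ry": 0,"rz": 2},{"grip": -1,"x": 0.009,"y": -0.027,"z": 0,"rx": 0,"ry": 0,"rz": 2},{"grip": -1,"x": 0.008,"y": -0.027,"z": 0,"rx": 0,"ry": 0,"rz": 2},{"grip": -1,"x": 0.007,"y": -0.028,"z": 0,"rx": 0,"ry": 0,"rz": 2},{"grip": -1,"x": 0.006,"y": -0.028,"z": 0,"rx": 0,"ry": 0,"rz": 2},{"grip": -1,"x": 0.005,"y": -0.028,"z": 0,"rx": 0,"ry": 0,"rz": 2},{"grip": -1,"x": 0,"y": 0,"z": 0,"rx": 0,"ry": 0,"rz": 0}])

```text
time: 22.2
ee_pos: [0.4348, 0.2708, 0.1993]
tcp_rot: [-0.001, 0.753, 0.658, 0.001]
contact_force: [0.8, 0.2, -0.6]
width: 0.0872
gripper_force: 0.0
```

```bash
python3 -c "
from h import *
wrist({'insert':(.604,.222,.1,.018,.03),'weightonly':(.604,.222,.1,.034,.09),'large':(.436,.37,.1,.015,.06)},'w7')
go(.436,.37,.2,-8)"
```

```text
insert [360 138  43  58] 1578 rect [599.  263.4] [61.5 68.7] pca mid [595.2 260.1] L,W 73.0 68.0 ang 34.2 zmed 0.0237
weightonly [371 178  39  40] 1224 rect [598.3 224.3] [46.8 46.5] pca mid [598.8 224.2] L,W 50.0 47.0 ang 53.7 zmed 0.0599
large [224  31  47 130] 4713 rect [435.2 367.6] [158.2  54.4] pca mid [435.2 367.6] L,W 158.0 55.0 ang 81.9 zmed 0.0355
at [0.4362 0.27   0.1992] ya -7.76 tilt [0.0018 0.0019] F [0.3 0.4 0.1] w 0.0875 t 22.2
shift(mm) [ 99.1 -13.7  -0.6] rz 0.24
```

View pics/w7.png

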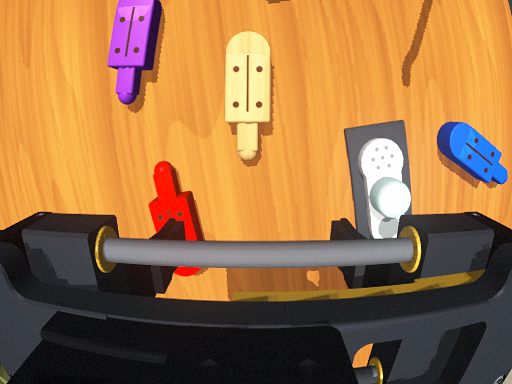

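Weight stands on the insert at (390,197). Large cedar shaper at (247,95), rounded end up. Grasping it slightly towards its block.

>>> jog_arm(series=[{"grip": -1,"x": 0.036,"y": -0.005,"z": 0.01,"rx": 0,"ry": 0,"rz": 0.2},{"grip": -1,"x": 0.036,"y": -0.005,"z": 0.03,"rx": 0,"ry": 0,"rz": 0},{"grip": -1,"x": 0.038,"y": -0.004,"z": 0.04,"rx": 0,"ry": 0,"rz": 0},{"grip": -1,"x": 0,"y": 0,"z": 0.05,"rx": 0,"ry": 0,"rz": 0},{"grip": -1,"x": 0,"y": 0,"z": 0.05,"rx": 0,"ry": 0,"rz": 0},{"grip": -1,"x": 0,"y": 0,"z": 0.025,"rx": 0,"ry": 0,"rz": 0},{"grip": -1,"x": 0,"y": 0,"z": 0.009,"rx": 0,"ry": 0,"rz": 0},{"grip": -1,"x": 0,"y": 0,"z": 0,"rx": 0,"ry": 0,"rz": 0}])

```text
time: 23.25
ee_pos: [0.4386, 0.3803, -0.0159]
tcp_rot: [0.0, 0.755, 0.655, 0.0]
contact_force: [-0.4, -0.2, 0.6]
width: 0.0871
gripper_force: 0.0
```

>>> jog_arm(series=[{"grip": 1,"x": 0,"y": 0,"z": 0,"rx": 0,"ry": 0,"rz": 0},{"grip": 1,"x": 0,"y": 0,"z": 0,"rx": 0,"ry": 0,"rz": 0},{"grip": 1,"x": 0,"y": 0,"z": 0,"rx": 0,"ry": 0,"rz": 0},{"grip": 1,"x": 0,"y": 0,"z": 0,"rx": 0,"ry": 0,"rz": 0},{"grip": 1,"x": 0,"y": 0,"z": 0,"rx": 0,"ry": 0,"rz": 0},{"grip": 1,"x": 0,"y": 0,"z": 0,"rx": 0,"ry": 0,"rz": 0}], squeeze=25)

```text
time: 24.0
ee_pos: [0.4376, 0.3806, -0.016]
tcp_rot: [-0.0, 0.755, 0.656, 0.0]
contact_force: [-0.1, 0.2, 4.1]
width: 0.0539
gripper_force: 25.0
```

```bash
python3 -c "
from h import *
go(.437,.3805,.12,-8)"
```

```text
at [ 0.4376  0.3806 -0.016 ] ya -8.04 tilt [0.0001 0.0003] F [-0.1  0.2  4.1] w 0.0539 t 24.0
shift(mm) [  -0.2   -0.5 -136. ] rz -0.04
```

>>> jog_arm(series=[{"grip": 1,"x": 0,"y": 0,"z": -0.015,"rx": 0,"ry": 0,"rz": 0},{"grip": 1,"x": 0,"y": 0,"z": -0.03,"rx": 0,"ry": 0,"rz": 0},{"grip": 1,"x": 0,"y": 0,"z": -0.04,"rx": 0,"ry": 0,"rz": 0},{"grip": 1,"x": 0,"y": 0,"z": -0.04,"rx": 0,"ry": 0,"rz": 0},{"grip": 1,"x": 0,"y": 0,"z": -0.04,"rx": 0,"ry": 0,"rz": 0},{"grip": 1,"x": 0,"y": 0,"z": -0.02,"rx": 0,"ry": 0,"rz": 0}])

```text
time: 24.75
ee_pos: [0.4385, 0.3809, 0.172]
tcp_rot: [-0.0, 0.755, 0.656, 0.002]
contact_force: [-0.2, 0.3, -1.8]
width: 0.0537
gripper_force: 25.0
```

```bash
python3 -c "
from h import *
plan(.636,-.29,.2,4,16)"
```

```text
at [0.4385 0.3809 0.172 ] ya -8.07 F [-0.2  0.3 -1.8] w 0.0537 t 24.8
{"x":-0.040,"y":0.018,"z":-0.002,"rz":-0.8},
{"x":-0.040,"y":0.018,"z":-0.002,"rz":-0.8},
{"x":-0.040,"y":0.017,"z":-0.002,"rz":-0.8},
{"x":-0.040,"y":0.017,"z":-0.002,"rz":-0.8},
{"x":-0.041,"y":0.016,"z":-0.002,"rz":-0.8},
{"x":-0.041,"y":0.015,"z":-0.002,"rz":-0.8},
{"x":-0.041,"y":0.015,"z":-0.002,"rz":-0.8},
{"x":-0.041,"y":0.014,"z":-0.002,"rz":-0.8}
{"x":-0.041,"y":0.014,"z":-0.002,"rz":-0.8},
{"x":-0.042,"y":0.013,"z":-0.002,"rz":-0.8},
{"x":-0.042,"y":0.013,"z":-0.002,"rz":-0.8},
{"x":-0.042,"y":0.012,"z":-0.002,"rz":-0.8},
{"x":-0.042,"y":0.012,"z":-0.002,"rz":-0.8},
{"x":-0.042,"y":0.011,"z":-0.002,"rz":-0.8},
{"x":-0.042,"y":0.011,"z":-0.002,"rz":-0.8},
{"x":-0.043,"y":0.010,"z":-0.002,"rz":-0.8}
```

>>> jog_arm(series=[{"grip": 1,"x": -0.04,"y": 0.018,"z": -0.002,"rx": 0,"ry": 0,"rz": -0.8},{"grip": 1,"x": -0.04,"y": 0.018,"z": -0.002,"rx": 0,"ry": 0,"rz": -0.8},{"grip": 1,"x": -0.04,"y": 0.017,"z": -0.002,"rx": 0,"ry": 0,"rz": -0.8},{"grip": 1,"x": -0.04,"y": 0.017,"z": -0.002,"rx": 0,"ry": 0,"rz": -0.8},{"grip": 1,"x": -0.041,"y": 0.016,"z": -0.002,"rx": 0,"ry": 0,"rz": -0.8},{"grip": 1,"x": -0.041,"y": 0.015,"z": -0.002,"rx": 0,"ry": 0,"rz": -0.8},{"grip": 1,"x": -0.041,"y": 0.015,"z": -0.002,"rx": 0,"ry": 0,"rz": -0.8},{"grip": 1,"x": -0.041,"y": 0.014,"z": -0.002,"rx": 0,"ry": 0,"rz": -0.8}])

```text
time: 25.75
ee_pos: [0.5375, 0.0441, 0.1853]
tcp_rot: [-0.0, 0.717, 0.697, 0.0]
contact_force: [0.1, -0.2, -1.5]
width: 0.0537
gripper_force: 25.0
```

>>> jog_arm(series=[{"grip": 1,"x": -0.041,"y": 0.014,"z": -0.002,"rx": 0,"ry": 0,"rz": -0.8},{"grip": 1,"x": -0.042,"y": 0.013,"z": -0.002,"rx": 0,"ry": 0,"rz": -0.8},{"grip": 1,"x": -0.042,"y": 0.013,"z": -0.002,"rx": 0,"ry": 0,"rz": -0.8},{"grip": 1,"x": -0.042,"y": 0.012,"z": -0.002,"rx": 0,"ry": 0,"rz": -0.8},{"grip": 1,"x": -0.042,"y": 0.012,"z": -0.002,"rx": 0,"ry": 0,"rz": -0.8},{"grip": 1,"x": -0.042,"y": 0.011,"z": -0.002,"rx": 0,"ry": 0,"rz": -0.8},{"grip": 1,"x": -0.042,"y": 0.011,"z": -0.002,"rx": 0,"ry": 0,"rz": -0.8},{"grip": 1,"x": -0.043,"y": 0.01,"z": -0.002,"rx": 0,"ry": 0,"rz": -0.8}])

```text
time: 26.75
ee_pos: [0.6406, -0.2892, 0.2011]
tcp_rot: [-0.0, 0.677, 0.736, 0.0]
contact_force: [0.0, 0.4, -1.7]
width: 0.0539
gripper_force: 25.0
```

>>> jog_arm(series=[{"grip": 1,"x": 0,"y": 0,"z": 0,"rx": 0,"ry": 0,"rz": 0},{"grip": 1,"x": 0,"y": 0,"z": 0,"rx": 0,"ry": 0,"rz": 0}])

```text
time: 27.0
ee_pos: [0.64, -0.2879, 0.2006]
tcp_rot: [-0.001, 0.677, 0.736, 0.0]
contact_force: [-0.4, 0.3, -1.4]
width: 0.0538
gripper_force: 25.0
```

```bash
cat >> h.py <<'E'
def mat():
    z=np.load('wrist.npz');W=fworld(z['d'],z['K'],z['T']);m=(abs(W[...,2]-.006)<.003)&(np.hypot(W[...,0]-.632,W[...,1]+.198)<.1)
    im=z['im'].astype(int); e=m&(im.max(2)<75)
    p=W[e][:,:2]*1000
    from scipy.optimize import least_squares
    f=least_squares(lambda q:np.hypot(p[:,0]-q[0],p[:,1]-q[1])-q[2],[632,-198,68],loss='soft_l1')
    rr=np.hypot(*(p-f.x[:2]).T); print('mat',f.x,len(p),np.std(rr),'y range',np.ptp(p,axis=0))
E
python3 -c "
from h import *
tr(['mat_top','large_mid','small_mid'],name='w8'); mat()
go(.636,-.2,.2,4)"
```

```text
mat_top 0.84 [204.  49. 109.  88.] rect [ 631.1 -185.1] [141.7 114.5] 4.8 circ 632.1 -196.2 71.1 z 0.0061 [233. 192. 105.]
large_mid 0.61 [202. 119. 112. 172.] rect [ 638.4 -265.7] [56.8 88.9] 5.0 circ 639.2 -269.3 48.2 z 0.2523 [236. 211. 137.]
small_mid 0.67 [101.   0.  42.  77.] rect [ 439.  -117.8] [109.   42.4] 89.5 circ 439.5 -116.7 55.6 z 0.0291 [192. 168. 109.]
mat [ 631.48978842 -197.95388687   68.5122912 ] 1 0.0 y range [0. 0.]
at [ 0.6406 -0.2866  0.2009] ya 4.88 tilt [0.0005 0.0011] F [ 1.1 -0.2 -1.7] w 0.0541 t 27.2
shift(mm) [86.6  2.8  1. ] rz 0.88
```

View pics/w8.png

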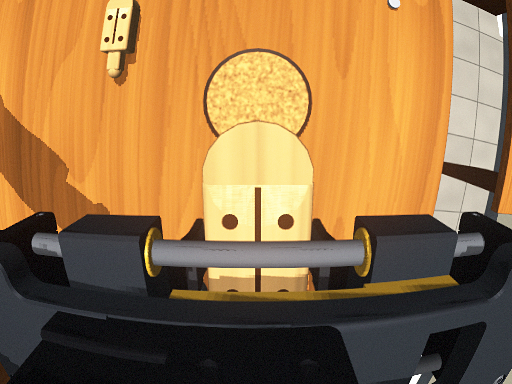

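Mat at (258,93), held shaper at (258,200), small shaper at (118,40). Moving over the mat and lowering.

>>> jog_arm(series=[{"grip": 1,"x": 0.026,"y": 0,"z": 0,"rx": 0,"ry": 0,"rz": 0},{"grip": 1,"x": 0.026,"y": 0,"z": 0.02,"rx": 0,"ry": 0,"rz": 0},{"grip": 1,"x": 0.026,"y": 0,"z": 0.035,"rx": 0,"ry": 0,"rz": 0},{"grip": 1,"x": 0.026,"y": -0.001,"z": 0.04,"rx": 0,"ry": 0,"rz": 0},{"grip": 1,"x": 0,"y": 0,"z": 0.04,"rx": 0,"ry": 0,"rz": 0},{"grip": 1,"x": 0,"y": 0,"z": 0.04,"rx": 0,"ry": 0,"rz": 0},{"grip": 1,"x": 0,"y": 0,"z": 0.01,"rx": 0,"ry": 0,"rz": 0},{"grip": 1,"x": 0,"y": 0,"z": 0,"rx": 0,"ry": 0,"rz": 0}])

```text
time: 28.2
ee_pos: [0.6308, -0.1844, 0.0161]
tcp_rot: [0.0, 0.677, 0.736, 0.0]
contact_force: [0.1, 0.0, -1.4]
width: 0.0537
gripper_force: 25.0
```

```bash
python3 -c "
from h import *
go(.6308,-.183,-.009,4.9)"
```

```text
at [ 0.6308 -0.1844  0.0161] ya 4.79 tilt [0.0001 0.0001] F [ 0.1  0.  -1.4] w 0.0537 t 28.2
shift(mm) [ 1.4  0.1 25.1] rz -0.11
```

>>> jog_arm(series=[{"grip": 1,"x": 0.001,"y": 0,"z": 0.012,"rx": 0,"ry": 0,"rz": 0},{"grip": 1,"x": 0,"y": 0,"z": 0.009,"rx": 0,"ry": 0,"rz": 0},{"grip": 1,"x": 0,"y": 0,"z": 0.003,"rx": 0,"ry": 0,"rz": 0},{"grip": 1,"x": 0,"y": 0,"z": 0.001,"rx": 0,"ry": 0,"rz": 0},{"grip": 1,"x": 0,"y": 0,"z": 0,"rx": 0,"ry": 0,"rz": 0}])

```text
time: 28.82
ee_pos: [0.6307, -0.184, -0.0091]
tcp_rot: [0.0, 0.677, 0.736, 0.0]
contact_force: [-0.5, 0.1, -1.6]
width: 0.0538
gripper_force: 25.0
```

>>> jog_arm(series=[{"grip": 1,"x": 0,"y": 0,"z": 0.001,"rx": 0,"ry": 0,"rz": 0},{"grip": 1,"x": 0,"y": 0,"z": 0,"rx": 0,"ry": 0,"rz": 0},{"grip": -1,"x": 0,"y": 0,"z": 0,"rx": 0,"ry": 0,"rz": 0},{"grip": -1,"x": 0,"y": 0,"z": 0,"rx": 0,"ry": 0,"rz": 0},{"grip": -1,"x": 0,"y": 0,"z": 0,"rx": 0,"ry": 0,"rz": 0},{"grip": -1,"x": 0,"y": 0,"z": -0.01,"rx": 0,"ry": 0,"rz": 0},{"grip": -1,"x": 0,"y": 0,"z": -0.04,"rx": 0,"ry": 0,"rz": 0},{"grip": -1,"x": 0,"y": 0,"z": -0.05,"rx": 0,"ry": 0,"rz": 0}])

```text
time: 29.82
ee_pos: [0.6297, -0.1836, 0.0904]
tcp_rot: [-0.001, 0.677, 0.736, -0.001]
contact_force: [0.3, 0.2, -0.6]
width: 0.087
gripper_force: 0.0
```

>>> jog_arm(series=[{"grip": -1,"x": 0,"y": 0,"z": -0.05,"rx": 0,"ry": 0,"rz": 0},{"grip": -1,"x": 0,"y": 0,"z": -0.04,"rx": 0,"ry": 0,"rz": 0}])

```text
time: 30.08
ee_pos: [0.6309, -0.1843, 0.1829]
tcp_rot: [0.001, 0.677, 0.736, 0.001]
contact_force: [0.8, -0.3, 0.7]
width: 0.0869
gripper_force: 0.0
```

```bash
python3 -c "
from h import *
plan(.45,-.2,.2,0,7)"
```

```text
at [ 0.6309 -0.1843  0.1829] ya 4.73 F [ 0.8 -0.3  0.7] w 0.0869 t 30.1
{"x":-0.000,"y":-0.026,"z":-0.003,"rz":0.7},
{"x":-0.000,"y":-0.026,"z":-0.003,"rz":0.7},
{"x":-0.001,"y":-0.026,"z":-0.003,"rz":0.7},
{"x":-0.001,"y":-0.026,"z":-0.003,"rz":0.7},
{"x":-0.001,"y":-0.026,"z":-0.003,"rz":0.7},
{"x":-0.002,"y":-0.026,"z":-0.003,"rz":0.7},
{"x":-0.002,"y":-0.026,"z":-0.003,"rz":0.7},
```

>>> jog_arm(series=[{"grip": -1,"x": -0.001,"y": -0.026,"z": -0.003,"rx": 0,"ry": 0,"rz": 0.7},{"grip": -1,"x": -0.001,"y": -0.026,"z": -0.003,"rx": 0,"ry": 0,"rz": 0.7},{"grip": -1,"x": -0.001,"y": -0.026,"z": -0.003,"rx": 0,"ry": 0,"rz": 0.7},{"grip": -1,"x": -0.001,"y": -0.026,"z": -0.003,"rx": 0,"ry": 0,"rz": 0.7},{"grip": -1,"x": -0.001,"y": -0.026,"z": -0.003,"rx": 0,"ry": 0,"rz": 0.7},{"grip": -1,"x": -0.002,"y": -0.026,"z": -0.003,"rx": 0,"ry": 0,"rz": 0.7},{"grip": -1,"x": -0.002,"y": -0.026,"z": -0.003,"rx": 0,"ry": 0,"rz": 0.7},{"grip": -1,"x": 0,"y": 0,"z": 0,"rx": 0,"ry": 0,"rz": 0.7}])

```text
time: 31.08
ee_pos: [0.4481, -0.202, 0.2016]
tcp_rot: [0.0, 0.713, 0.701, 0.002]
contact_force: [0.6, 0.7, -0.0]
width: 0.0871
gripper_force: 0.0
```

```bash
python3 -c "
from h import *
tr(['mat_top','small_mid'],name='w9')
wrist({'small':(.438,-.112,.08,.012,.05),'large':(.632,-.198,.11,.015,.06)})
go(.438,-.112,.2,-.7)"
```

```text
mat_top 0.9 [339. 118.  92.  97.] rect [ 633.2 -204.8] [130.5 146.4] 82.3 circ 634.2 -197.8 73.3 z 0.0059 [211. 169.  91.]
small_mid 0.71 [228.  54.  38.  97.] rect [ 437.9 -112.9] [117.7  42.2] 89.0 circ 436.6 -112.9 58.9 z 0.0295 [241. 219. 147.]
small [229  54  36  96] 2680 rect [ 438.  -112.2] [117.9  42.1] pca mid [ 438.  -112.2] L,W 118.0 42.0 ang 89.3 zmed 0.0295
large [372 110  45 116] 4107 rect [ 630.9 -195.1] [ 55.1 155.4] pca mid [ 630.9 -195.1] L,W 155.0 55.0 ang 95.3 zmed 0.0413
at [ 0.4499 -0.2011  0.2009] ya -0.81 tilt [ 0.0006 -0.0003] F [ 0.5 -0.1  0. ] w 0.087 t 31.3
shift(mm) [ 88.9 -13.1   0.8] rz -0.11
```

View pics/w9.png

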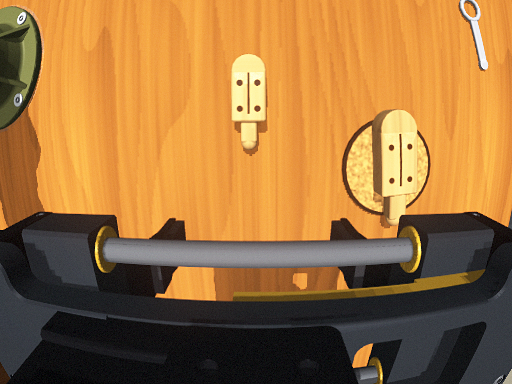

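Large shaper lies centred on the mat at (395,165). Small shaper at (249,100), rounded end up. Grasping it.

>>> jog_arm(series=[{"grip": -1,"x": 0.032,"y": -0.005,"z": 0.01,"rx": 0,"ry": 0,"rz": 0},{"grip": -1,"x": 0.032,"y": -0.004,"z": 0.03,"rx": 0,"ry": 0,"rz": 0},{"grip": -1,"x": 0.033,"y": -0.004,"z": 0.04,"rx": 0,"ry": 0,"rz": 0},{"grip": -1,"x": 0,"y": 0,"z": 0.05,"rx": 0,"ry": 0,"rz": 0},{"grip": -1,"x": 0,"y": 0,"z": 0.05,"rx": 0,"ry": 0,"rz": 0},{"grip": -1,"x": 0,"y": 0,"z": 0.025,"rx": 0,"ry": 0,"rz": 0},{"grip": -1,"x": 0,"y": 0,"z": 0.012,"rx": 0,"ry": 0,"rz": 0},{"grip": -1,"x": 0,"y": 0,"z": 0,"rx": 0,"ry": 0,"rz": 0}])

```text
time: 32.28
ee_pos: [0.4375, -0.1043, -0.0167]
tcp_rot: [-0.0, 0.712, 0.702, -0.001]
contact_force: [0.3, 0.9, 0.1]
width: 0.0868
gripper_force: 0.0
```

>>> jog_arm(series=[{"grip": 1,"x": 0,"y": 0,"z": 0,"rx": 0,"ry": 0,"rz": 0},{"grip": 1,"x": 0,"y": 0,"z": 0,"rx": 0,"ry": 0,"rz": 0},{"grip": 1,"x": 0,"y": 0,"z": 0,"rx": 0,"ry": 0,"rz": 0},{"grip": 1,"x": 0,"y": 0,"z": 0,"rx": 0,"ry": 0,"rz": 0},{"grip": 1,"x": 0,"y": 0,"z": 0,"rx": 0,"ry": 0,"rz": 0},{"grip": 1,"x": 0,"y": 0,"z": 0,"rx": 0,"ry": 0,"rz": 0},{"grip": 1,"x": 0,"y": 0,"z": 0,"rx": 0,"ry": 0,"rz": 0},{"grip": 1,"x": 0,"y": 0,"z": 0,"rx": 0,"ry": 0,"rz": 0}], squeeze=20)

```text
time: 33.28
ee_pos: [0.4376, -0.104, -0.0163]
tcp_rot: [0.0, 0.712, 0.702, 0.0]
contact_force: [0.1, -0.2, 2.4]
width: 0.0415
gripper_force: 20.0
```

```bash
python3 -c "
from h import *
go(.438,-.104,.06,-.7)
plan(.618,.0205,.1,4,6)"
```

```text
at [ 0.4376 -0.104  -0.0163] ya -0.84 tilt [0.0001 0.0001] F [ 0.1 -0.2  2.4] w 0.0415 t 33.3
shift(mm) [  0.    0.4 -76.3] rz -0.14
at [ 0.4376 -0.104  -0.0163] ya -0.84 F [ 0.1 -0.2  2.4] w 0.0415 t 33.3
{"x":0.021,"y":0.030,"z":-0.019,"rz":-0.8},
{"x":0.021,"y":0.030,"z":-0.019,"rz":-0.8},
{"x":0.020,"y":0.030,"z":-0.019,"rz":-0.8},
{"x":0.020,"y":0.031,"z":-0.019,"rz":-0.8},
{"x":0.019,"y":0.031,"z":-0.019,"rz":-0.8},
{"x":0.019,"y":0.031,"z":-0.019,"rz":-0.8},
```

>>> jog_arm(series=[{"grip": 1,"x": 0,"y": 0,"z": -0.02,"rx": 0,"ry": 0,"rz": 0},{"grip": 1,"x": 0,"y": 0,"z": -0.03,"rx": 0,"ry": 0,"rz": 0},{"grip": 1,"x": 0.021,"y": 0.03,"z": -0.02,"rx": 0,"ry": 0,"rz": -0.8},{"grip": 1,"x": 0.021,"y": 0.03,"z": 0,"rx": 0,"ry": 0,"rz": -0.8},{"grip": 1,"x": 0.02,"y": 0.03,"z": 0,"rx": 0,"ry": 0,"rz": -0.8},{"grip": 1,"x": 0.02,"y": 0.031,"z": 0,"rx": 0,"ry": 0,"rz": -0.8},{"grip": 1,"x": 0.019,"y": 0.031,"z": 0,"rx": 0,"ry": 0,"rz": -0.8},{"grip": 1,"x": 0.019,"y": 0.031,"z": 0.02,"rx": 0,"ry": 0,"rz": -0.8}])

```text
time: 34.28
ee_pos: [0.6204, 0.0205, 0.0344]
tcp_rot: [0.001, 0.682, 0.731, 0.001]
contact_force: [0.6, -0.3, -0.5]
width: 0.0418
gripper_force: 20.0
```

>>> jog_arm(series=[{"grip": 1,"x": 0,"y": 0,"z": 0.02,"rx": 0,"ry": 0,"rz": 0},{"grip": 1,"x": 0,"y": 0,"z": 0,"rx": 0,"ry": 0,"rz": 0},{"grip": 1,"x": 0,"y": 0,"z": 0,"rx": 0,"ry": 0,"rz": 0}])

```text
time: 34.65
ee_pos: [0.6176, 0.0183, 0.014]
tcp_rot: [0.0, 0.683, 0.73, -0.0]
contact_force: [-1.6, 0.1, -0.0]
width: 0.042
gripper_force: 20.0
```

```bash
python3 -c "
from h import *
go(.6176,.0212,-.0155,4)"
```

```text
at [0.6176 0.0183 0.014 ] ya 3.85 tilt [-0.0002 -0.0003] F [-1.6  0.1 -0. ] w 0.042 t 34.6
shift(mm) [ 2.9  0.3 29.5] rz -0.15
```

>>> jog_arm(series=[{"grip": 1,"x": 0.003,"y": 0,"z": 0.012,"rx": 0,"ry": 0,"rz": -0.1},{"grip": 1,"x": 0,"y": 0,"z": 0.012,"rx": 0,"ry": 0,"rz": 0},{"grip": 1,"x": 0,"y": 0,"z": 0.004,"rx": 0,"ry": 0,"rz": 0},{"grip": 1,"x": 0,"y": 0,"z": 0.002,"rx": 0,"ry": 0,"rz": 0},{"grip": 1,"x": 0,"y": 0,"z": 0,"rx": 0,"ry": 0,"rz": 0},{"grip": 1,"x": 0,"y": 0,"z": 0,"rx": 0,"ry": 0,"rz": 0}])

```text
time: 35.4
ee_pos: [0.6183, 0.0225, -0.0162]
tcp_rot: [0.0, 0.682, 0.732, 0.0]
contact_force: [-0.3, -0.3, 0.0]
width: 0.0419
gripper_force: 20.0
```

>>> jog_arm(series=[{"grip": -1,"x": 0,"y": 0,"z": 0,"rx": 0,"ry": 0,"rz": 0},{"grip": -1,"x": 0,"y": 0,"z": 0,"rx": 0,"ry": 0,"rz": 0},{"grip": -1,"x": 0,"y": 0,"z": 0,"rx": 0,"ry": 0,"rz": 0},{"grip": -1,"x": 0,"y": 0,"z": 0,"rx": 0,"ry": 0,"rz": 0},{"grip": -1,"x": 0,"y": 0,"z": -0.02,"rx": 0,"ry": 0,"rz": 0},{"grip": -1,"x": 0,"y": 0,"z": -0.05,"rx": 0,"ry": 0,"rz": 0},{"grip": -1,"x": 0,"y": 0,"z": -0.06,"rx": 0,"ry": 0,"rz": 0},{"grip": -1,"x": -0.01,"y": -0.03,"z": -0.06,"rx": 0,"ry": 0,"rz": 0}])

```text
time: 36.4
ee_pos: [0.5923, 0.0123, 0.1726]
tcp_rot: [0.001, 0.681, 0.732, 0.001]
contact_force: [-0.1, 0.8, 0.4]
width: 0.0869
gripper_force: 0.0
```

>>> jog_arm(series=[{"grip": -1,"x": -0.03,"y": -0.035,"z": -0.02,"rx": 0,"ry": 0,"rz": 0},{"grip": -1,"x": -0.03,"y": -0.035,"z": -0.02,"rx": 0,"ry": 0,"rz": 0},{"grip": -1,"x": -0.03,"y": -0.035,"z": 0,"rx": 0,"ry": 0,"rz": 0},{"grip": -1,"x": -0.03,"y": -0.02,"z": 0,"rx": 0,"ry": 0,"rz": 0},{"grip": -1,"x": 0,"y": 0,"z": 0,"rx": 0,"ry": 0,"rz": 0}])

```text
time: 37.02
ee_pos: [0.4737, -0.1203, 0.2106]
tcp_rot: [0.0, 0.684, 0.73, 0.002]
contact_force: [0.5, 0.3, -1.3]
width: 0.0868
gripper_force: 0.0
```

```bash
python3 -c "
from h import *
tr(['small_mid','weight_mid'],name='w10')
wrist({'small':(.618,.0125,.08,.012,.05),'weight':(.601,.222,.05,.034,.09)})
im,d,K,T=cap('top');W=world(d,K,T);save('end',cv2.resize(im[100:290,90:420],(800,460)))
for nm,(x,y,R,h) in dict(large=(.632,-.2,.11,.02),small=(.618,.0125,.085,.018),weight=(.604,.222,.05,.036)).items():
    m=(np.hypot(W[...,0]-x,W[...,1]-y)<R)&(W[...,2]>h)&(W[...,2]<.09)&(d>0)
    print(nm,cv2.minAreaRect((W[m][:,:2]*1000).astype(np.float32)))
go(.5,0,.2)"
```

```text
small_mid 0.77 [356.  36.  36.  90.] rect [617.8  13.5] [ 42.5 117.3] 4.5 circ 616.6 13.5 58.7 z 0.0291 [218. 192. 124.]
small [357  40  33  89] 2295 rect [617.5  13.8] [ 42.1 118.8] pca mid [617.4  13.8] L,W 119.0 42.0 ang 94.0 zmed 0.0292
weight none
large ((654.8882446289062, -150.85821533203125), (0.0, 0.0), 0.0)
small ((619.128662109375, 17.152549743652344), (43.99002456665039, 117.20633697509766), 2.7155075073242188)
weight ((599.2784423828125, 223.6434783935547), (47.07197189331055, 47.337345123291016), 22.523029327392578)
at [ 0.4754 -0.116   0.2092] ya 4.16 tilt [ 0.0002 -0.0001] F [ 1.4 -0.6 -0.8] w 0.0869 t 37.3
shift(mm) [113.9  33.    9.2] rz 0
```

View pics/end.png

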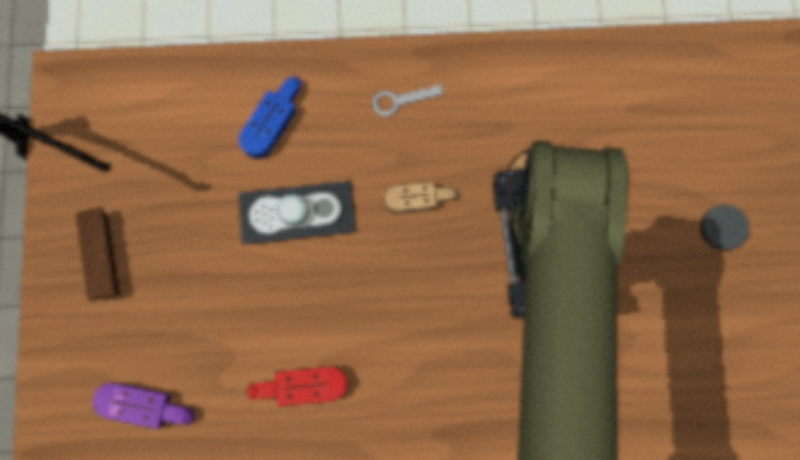

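The insert and weight are centred on the slab at (297,210), and the small shaper is midway at (417,197). The large one was seen centred on the mat earlier; the arm hides it here. The brush, opener, tin and swing arm look untouched. Handing in.

```bash
python3 -c "
from h import *
print(r.hand_in())"
```

```text
the job is handed in; nothing more can be done
None
```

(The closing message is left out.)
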